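# Clamp a carton in the packing bench's ratchet clamp

## Robot

A 6-joint arm with a two-finger parallel gripper is mounted at the origin on the work surface. World frame = base frame: x ahead of the robot, y to its left, z up, the work surface at z = 0. Lengths are in m, angles in rad, forces in N, time in s.
With the tool pointing down it reaches from about 0.4 to 0.825 m from the base axis. Payload 7 kg.
Tool frame: the origin (TCP) lies at the very end of the fingers, on their centre line; the grasp point (between the pads) lies 19 mm behind it; z points along the fingers, y is the direction in which the jaws open and shut (so a half turn about z gives the same grasp; the last joint's range is limited). The gripper opens to 88 mm and grips with 3 to 60 N. Pads are 19 mm wide; open, the fingers measure 130 mm over their backs; the gripper's body (78 mm by 193 mm) begins 47 mm behind the grasp point.
Start: joints at [-0.927, 0.359, 0.012, 0, -1.224, -0.288], TCP at [0.235, -0.633, 0.227] pointing down, gripper open.
Joint ranges: [-3.07, 3.07], [-1.43, 2.12], [-1.02, 1.25], [-3.03, 1.67], [-3.05, -0], [-3.03, 3.03]. Speed limits (rad/s): [2.39, 2.39, 3.01, 3.14, 3.14, 3.14].

## Interface

Orientations are given as [roll, pitch, yaw] about the fixed x, y, z axes, in that order (R = Rz(yaw) Ry(pitch) Rx(roll)).
In Python, from station import arm gives the robot as it stands.
- The arm moves only by the shell command python3 -m inch 'ROWS' [FORCE]. ROWS is text: rows parted by semicolons, each of 7 numbers parted by spaces: the closure, from 0 (fully open) to 1 (shut), then the shift along the tool's x, y, z each as a share of 300 mm, from -1 to 1, then the turn, a rotation vector about the tool's x, y, z each as a share of 60 degrees, from -1 to 1. In form: grip tx ty tz rx ry rz; .... A call has 1 to 12 rows; each row is the pose to reach, as a shift and turn from the pose commanded when the call began, along the tool's axes at that moment; what a row does not reach only later rows make up. A row lasts 1/10 s, in which the tool goes at most 50 mm and 8.59 degrees, less where a joint would pass 70% of its speed; a pose out of reach is approached as far as the arm can. A call with a number of a shift or a turn outside -1 to 1 is refused whole. A call with a gripper value outside its range is refused whole. The fingers move at their own pace and stop on an object; FORCE is the grip in N (left out, the last holds). Time passes only in rows, so rows that repeat a pose let the fingers close. It gives the time, the measured TCP pose, the force and the opening at its end, in the units of the state.
- arm.get_state(): the state, without advancing time (a new reading comes with each control period).
- arm.grab_frame(name): name is "side" or "top" or "wrist"; returns a dict with "img" (420x560x3 uint8, red, green, blue), "range_z" (420x560 float32, m along the optical axis (not along the pixel's ray), 0 where there is no reading), "fx", "fy", "cx", "cy" (pixels), "extrinsics" (4x4, takes a point from world to camera coordinates); the wrist camera has in their place "tool_from_camera" (4x4, takes a point from camera to tool coordinates, whose origin is the TCP and whose axes are the flange's). Camera axes: x right, y up, looking along -z (the intrinsics and any distortion apply to the point x, -y, -z); pixel columns grow to the right and rows downward; lengths in m; the calibration is good to about 2 mm. A picture is of the moment at which its call begins: read the wrist's pose just before it.
- arm.job_done(): hands the job in, once; it reports no verdict.
The state is a dict: "t": time; "q": joint angles; "qd": joint speeds; "joint_efforts": joint torques, N m; "eef_pos": TCP position; "ee_rot": TCP orientation; "force": force on the tool from outside, world axes, zero at the start; "moment": the same for the moment, N m; "width": finger opening in m.
Only numpy, scipy, OpenCV 4.12 (cv2) and the standard library are available. Lean on these libraries where they do the work, as an engineer would, in place of code of your own. Each camera call takes 0.05 s, during which the arm holds its last target.

## Task

The ratchet clamp is closed too far for the tall carton in the blue tray: swing the pawl right over, turn the knob back until the carton will fit, and lay the pawl down on the wheel again. Stand the carton upright in the middle of the bay, long side running from end stop to pressure plate, and let go of it. Then turn the knob forward click by click until the sprung plate is pressed part way in, not right back, and the pawl has dropped behind a tooth to hold it; leave the other things alone.

Things in the scene. Friction and masses are not known exactly. Their poses are not given: they have to be found in the camera images.
- clamp: Ratchet clamp fixed to the bench; origin at table level. Base plate 130 (x) x 360 (y), 12 thick. In its frame, from -y: aluminium end stop (60 wide, 64 high, inner face y -150), bay, pressure plate, jaw (100 wide, 61 high), grey gear housing (84 x 84, centre y 75) with steel saw-tooth wheel (124 diameter, teeth 59 high) and black knob on top. Pawl post at (44, 130), 74 high, +x of the wheel.
- bay (a point): Middle of the bay floor (top of base plate, 12 high), at (0, -115) in the clamp: the underside of a clamped carton is centred here. Axes as the clamp's. Free length along y between end stop (35 mm to -y of here) and pressure plate: 94 mm minus the jaw's joint value; bay open to both x sides and above.
- knob (a joint): Angle of knob and wheel, rad: 0 (jaw fully open) to 2.65, growing clockwise from above (forward, closing). Pawl down: it drops in at every multiple of 0.349 (click k at 0.349 k, within 0.03) and blocks turning back past it; turning forward takes under 0.15 Nm. Pawl swung over: turns freely both ways, no clicks, stays where left.
- knob_grip (a point): Grip point of the black knob on its vertical axis, 94 mm above the table, at (0, 75) in the clamp. The grip is an upright bar 56 long, 14 thick, 69 to 111 high; this point's x axis is the bar's long direction and turns with the knob (clamp's x when the knob joint is 0). Below it a hub of 40 diameter.
- pawl (a joint): Angle of the pawl, rad: 0 fully down in the wheel's teeth, up to about 0.16 riding over a tooth, 1.85 swung over to its rest on the +y side (wheel free). Only its weight (130 g) acts: let go below about 1.0 it falls to the wheel, beyond 1.4 it falls over to 1.85.
- pawl_hinge (a point): Point on the pawl's horizontal hinge axis (along the clamp's x), level with the middle of the handle: (97, 125), 66 high in the clamp. The handle swings about it on a radius of 55 mm in a plane x = const.
- pawl_grip (a point): Middle of the pawl's handle, a horizontal round bar 12 diameter along the clamp's x (x 65 to 121), clear all round but for its thin arm at the x 65 end. In the clamp: pawl down at y 83, 101 high; swung over at y 171, 97 high; between them over the top, 121 high. Turns with the pawl.
- jaw (a joint): Travel of the jaw in m towards the end stop, driven by the knob: 0.020 m per rad (7.0 mm per click); 0 fully open. A 70 mm carton standing against the end stop is touched at 0.024.
- plate (a joint): How far the sprung black pressure plate (60 wide, 14 to 64 high, 8 thick) on the jaw is pressed back into the jaw, m: 0 free, 0.010 against its stop. Spring 1500 N/m, 1.5 N preload. With the tall carton clamped, click 4 (knob 1.396) presses it about 4 mm; click 5 would bottom it.
- carton: The tall carton to be clamped: cardboard, 46 (x) x 70 (y) x 95 (z) mm, about 0.25 kg, rigid; origin at the centre of its underside. Stands upright in the tray.
- tray: Blue tray fixed on the bench, 310 (x) x 125 (y), walls 35 high, 4 thick, floor 4 thick; origin at the centre of its underside. Tall carton, short carton and jar stand in it in a row along its x, 85 mm apart, in any order.
- short_carton: Bystander: cardboard carton 46 x 70 x 60 high, origin at the centre of its underside. Leave it.
- jar: Bystander: round jar with lid, 54 diameter, 80 high, origin at the centre of its underside. Leave it.
- scanner: Bystander: hand-held scanner lying on the bench beyond the clamp, about 110 x 130 x 30 high, origin at the underside. Leave it.
- tape_stand: Bystander: tape dispenser on the bench at the left, 150 (x) x 60 (y) x 94 high, origin at the centre of its underside. Leave it.
Mind the look-alikes: they are no part of the job. Leave any yellow look-alike of the carton alone.

How it is judged:
On the way, in this order (a step that is already met when the one before it is completed fails the run):
1. the pawl is swung over, off the wheel (value of joint pawl above 1.5 rad), for 0.2 s.
2. the knob is turned back until the bay is longer than the carton (value of joint jaw below 0.021 m), for 0.2 s.
3. the pawl is down on the wheel and the tall carton stands in the bay, let go, with the jaw not yet on it (value of joint pawl below 0.25 rad and value of joint jaw below 0.0235 m and x of carton in the frame of bay between -0.02 and 0.02 m and y of carton in the frame of bay between -0.006 and 0.03 m and z of carton in the frame of bay below 0.004 m and angle between carton's own z axis and vertical below 0.08 rad and angle between the x axis of carton and the x axis of bay, either way round below 0.25 rad and contact force between the fingers and carton below 0.1 N), for 0.2 s.
At the end, for the whole second after the job is handed in: Tall carton upright (0.06 rad) on the bay floor, within 20 mm of the middle sideways, square (0.08 rad), flush with the end stop (4 mm); plate pressed in 1.5 to 9 mm, jaw travel 25 to 34 mm; pawl down behind a tooth (below 0.06 rad); all at rest (value of joint pawl below 0.06 rad and value of joint plate between 0.0015 and 0.009 m and value of joint jaw between 0.025 and 0.034 m and x of carton in the frame of bay between -0.02 and 0.02 m and y of carton in the frame of bay between -0.004 and 0.004 m and z of carton in the frame of bay between -0.004 and 0.004 m and angle between carton's own z axis and vertical below 0.06 rad and angle between the x axis of carton and the x axis of bay, either way round below 0.08 rad and linear speed of carton below 0.01 m/s and velocity of joint knob between -0.05 and 0.05 rad/s); the robot touches nothing.
It fails at once if the pressure plate is driven back against its stop (carton crushed) (value of joint plate above 0.0097 m).
It fails at once if a bystander is moved by more than 25 mm (distance of any of short_carton, jar, scanner, tape_stand from where it was at the start of the episode above 0.025 m).
It also fails if it takes over 72 s, if anything falls off the work surface, if the arm or the gripper's body presses on something with over 40 N, if the wrist force passes 120 N, or if a joint passes its speed limit or range.

## Working session

There is one attempt and no reset: what is moved stays moved. The work goes in short steps, Python scripts to look and compute and a shell command to move; the robot and the scene stay as the last step left them, time stands still between calls to the robot, and variables do not carry over. Pictures are saved under pics/ and viewed, and the job is handed in when it is done.

```bash
ls; mkdir -p pics
cat > h.py <<'E'
from station import arm
import numpy as np, cv2
from scipy.spatial.transform import Rotation as R
def save(f,name,crop=None,scale=1):
    im=f["img"][:,:,::-1]
    if crop: im=im[crop[1]:crop[3],crop[0]:crop[2]]
    if scale!=1: im=cv2.resize(im,None,fx=scale,fy=scale,interpolation=cv2.INTER_CUBIC)
    cv2.imwrite("pics/"+name,im)
def cam2world(f,st=None):
    if "extrinsics" in f: return np.linalg.inv(f["extrinsics"])
    T=np.eye(4);T[:3,:3]=R.from_euler('xyz',st["ee_rot"]).as_matrix();T[:3,3]=st["eef_pos"]
    return T@f["tool_from_camera"]
def ray(f,u,v,st=None):
    M=cam2world(f,st)
    d=np.array([(u-f["cx"])/f["fx"],-(v-f["cy"])/f["fy"],-1.0])
    return M[:3,3],M[:3,:3]@d
def onplane(f,u,v,z,st=None):
    o,d=ray(f,u,v,st);return o+d*(z-o[2])/d[2]
def cloud(f,st=None):
    M=cam2world(f,st);h,w=f["range_z"].shape
    u,v=np.meshgrid(np.arange(w),np.arange(h));z=f["range_z"]
    P=np.stack([(u-f["cx"])/f["fx"]*z,-(v-f["cy"])/f["fy"]*z,-z],-1)
    W=P@M[:3,:3].T+M[:3,3]; W[z<=0]=np.nan
    return W
E
python3 - <<'E'
from h import *
s=arm.get_state();print(s)
import pickle
for n in("side","top","wrist"):
    f=arm.grab_frame(n);save(f,n+"0.png");pickle.dump(f,open(n+"0.pkl","wb"));print(n,{k:v for k,v in f.items() if k not in("img","range_z")})
E
```

```text
pics
{'t': 0.0, 'q': array([-9.26908113e-01,  3.59416100e-01,  1.10759179e-02, -3.63549698e-04,
       -1.22412434e+00, -2.88072607e-01]), 'qd': array([ 0.00074982, -0.00030938,  0.00241693, -0.00134819, -0.00225468,
        0.00050809]), 'joint_efforts': array([ 1.15142561e-04, -5.82725573e+01,  2.93065470e+01,  6.99709922e+00,
        7.22651108e-03, -1.63213567e-04]), 'eef_pos': array([ 0.23492903, -0.63227266,  0.22560882]), 'ee_rot': array([ 3.13989610e+00, -1.46312881e-04, -2.78590073e+00]), 'force': array([-0.79635841, -0.3236687 ,  0.77716251]), 'moment': array([-0.01271003, -0.04243764, -0.03041682]), 'width': 0.08766301088825539}
side {'fx': 485.34001811204126, 'fy': 485.34001811204126, 'cx': 283.05607477151267, 'cy': 207.55721745637297, 'extrinsics': array([[-0.99817128, -0.05744686,  0.0188137 ,  0.57736759],
       [ 0.05238698, -0.66679116,  0.74340107, -0.0821014 ],
       [-0.03016125,  0.7430272 ,  0.66858125, -1.56067493],
       [ 0.        ,  0.        ,  0.        ,  1.        ]])}
top {'fx': 413.7690721068063, 'fy': 413.7690721068063, 'cx': 273.8651670472418, 'cy': 207.16897186581326, 'extrinsics': array([[ 0.01406682, -0.99965776, -0.02205646,  0.05771348],
       [ 0.98975895,  0.01078692,  0.14234067, -0.57304308],
       [-0.14205403, -0.02383286,  0.98957195, -1.18240533],
       [ 0.        ,  0.        ,  0.        ,  1.        ]])}
wrist {'fx': 376.2333473205955, 'fy': 376.2333473205955, 'cx': 278.1026351455879, 'cy': 209.65043992298578, 'tool_from_camera': array([[ 7.16288014e-04,  9.63788413e-01,  2.66667175e-01,
         7.17383153e-02],
       [ 9.99999600e-01, -5.47734827e-04, -7.06450834e-04,
        -2.58675072e-04],
       [-5.34806229e-04,  2.66667575e-01, -9.63788420e-01,
        -1.58325890e-01],
       [ 0.00000000e+00,  0.00000000e+00,  0.00000000e+00,
         1.00000000e+00]])}
```

View pics/side0.png

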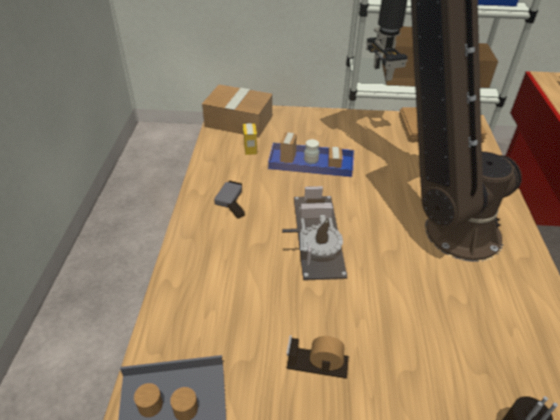

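View pics/top0.png

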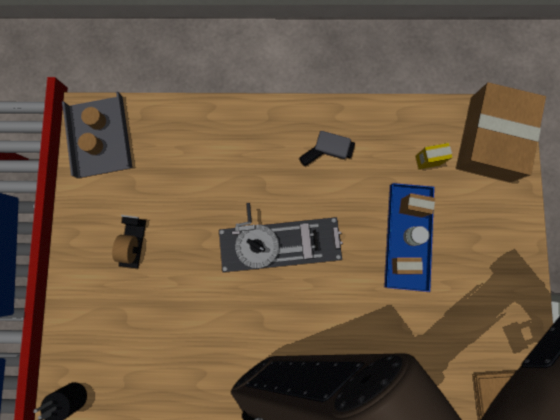

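View pics/wrist0.png

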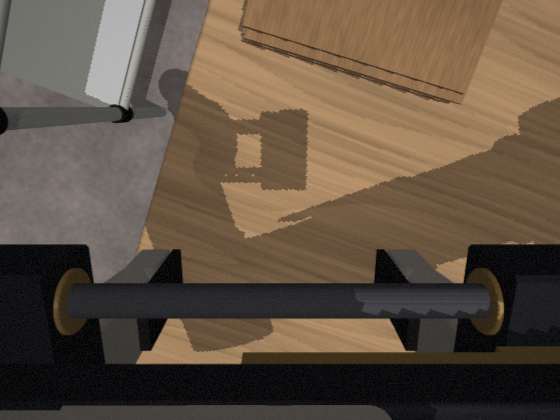

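The side view shows the clamp around (320,235), the tray at (312,160) and the scanner at (230,195). In the top view the clamp spans (220–340, 220–270), with the pawl handle at (249,212). The tray cartons are at (421,204) and (409,266), the jar is at (418,236), and the yellow look-alike at (437,153) is outside the tray. Next I'll enlarge and measure.

Run:
```python
from h import *
import pickle
f=pickle.load(open("top0.pkl","rb"));g=pickle.load(open("side0.pkl","rb"))
a=cv2.resize(f["img"][195:295,205:350,::-1],None,fx=5,fy=5,interpolation=cv2.INTER_CUBIC);cv2.imwrite("pics/c1.png",a)
a=cv2.resize(f["img"][175:300,375:445,::-1],None,fx=4.5,fy=4.5,interpolation=cv2.INTER_CUBIC)
b=cv2.resize(g["img"][125:180,260:365,::-1],None,fx=4.5,fy=4.5,interpolation=cv2.INTER_CUBIC)
H=max(a.shape[0],b.shape[0]);c=np.zeros((H,a.shape[1]+b.shape[1],3),np.uint8);c[:a.shape[0],:a.shape[1]]=a;c[:b.shape[0],a.shape[1]:]=b;cv2.imwrite("pics/c2.png",c)
W=cloud(f)
for u,v in((421,204),(418,236),(409,266),(257,246),(249,212),(307,240),(335,237),(335,260),(437,153)):print(u,v,W[v,u].round(4))
```

```text
421 204 [ 0.5771 -0.3475  0.1014]
418 236 [ 0.489 -0.342  0.083]
409 266 [ 0.4053 -0.3201  0.0632]
257 246 [0.4537 0.108  0.1129]
249 212 [0.5482 0.1325 0.1094]
307 240 [ 0.4755 -0.0324  0.0575]
335 237 [ 0.4843 -0.1114  0.0694]
335 260 [ 0.4202 -0.1183  0.0099]
437 153 [ 0.7266 -0.4011  0.0929]
```

View pics/c1.png

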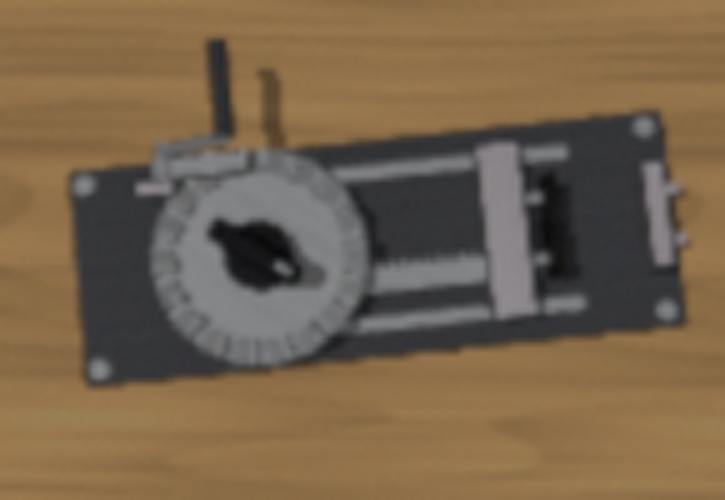

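View pics/c2.png

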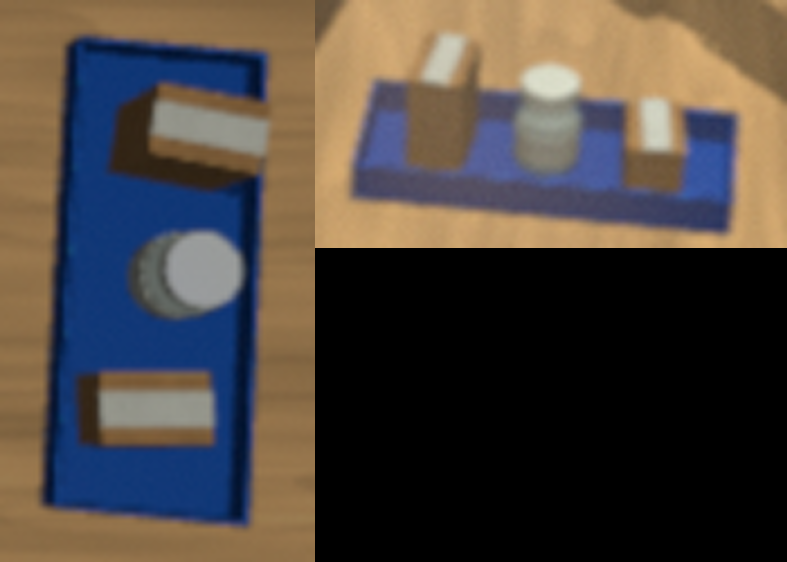

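There are three carton candidates in the top view. (421,204) has its top at z 0.101 and stands in the tray, so it is 95 tall on the 4 mm floor and fits the description. (409,266) is the short one (top at 0.063), and (437,153) is the yellow look-alike outside the tray. The crop confirms that (421,204) is the tall brown carton. The pawl is down with its handle at crop (218,85), and the knob bar runs from crop (215,230) to (295,275).

```bash
cat >> h.py <<'E'
CX=None
E
python3 - <<'E'
from h import *
import pickle
f=pickle.load(open("top0.pkl","rb"));W=cloud(f)
c=[(72,172),(660,112),(686,322),(90,385)]  # +y+x, -y+x, -y-x, +y-x
loc=np.array([(.065,.18),(.065,-.18),(-.065,-.18),(-.065,.18)])
P=np.array([onplane(f,205+x/5-.4,195+y/5-.4,.012)[:2] for x,y in c]);print(P.round(4))
lc=loc-loc.mean(0);pc=P-P.mean(0)
th=np.arctan2((lc[:,0]*pc[:,1]-lc[:,1]*pc[:,0]).sum(),(lc*pc).sum());Rm=np.array([[np.cos(th),-np.sin(th)],[np.sin(th),np.cos(th)]])
O=P.mean(0);print("clamp",O.round(4),"yaw",th,"res",(P-(lc@Rm.T+O)).round(4))
for n,l in dict(knob=(0,75),handle=(93,83),over=(93,171),hinge=(97,125),bay=(0,-115)).items(): print(n,(Rm@(np.array(l)/1e3)+O).round(4))
# knob bar from cloud
d=W[...,:2]-O; L=d@Rm
m=(W[...,2]>.098)&(np.hypot(L[...,0],L[...,1]-.075)<.045)
r=cv2.minAreaRect((L[m]*1000).astype(np.float32));print("bar local",r,m.sum())
v=L[m]-L[m].mean(0);ev=np.linalg.svd(v)[2][0];print("angle",np.arctan2(ev[1],ev[0]))
m=(W[...,2]>.085)&(abs(W[...,0]-.577)<.06)&(abs(W[...,1]+.347)<.07)
print("carton",cv2.minAreaRect((W[m][:,:2]*1000).astype(np.float32)),m.sum(),np.median(W[m][:,2]))
m=(W[...,2]>.085)&(abs(L[...,0]-.093)<.03)&(abs(L[...,1]-.083)<.03)
print("handle",(L[m].mean(0)).round(4),m.sum(),np.median(W[m][:,2]))
m=(W[...,2]>.05)&(abs(L[...,0])<.052)&(abs(L[...,1]+.02)<.06)&(W[...,2]<.075)
print("jaw ytop range",np.percentile(L[m][:,1],[1,99]))
E
```

```text
[[ 0.5082  0.2302]
 [ 0.5487 -0.1237]
 [ 0.4234 -0.1382]
 [ 0.3814  0.2153]]
clamp [0.4654 0.0459] yaw 0.11609235438178893 res [[-0.0009 -0.002 ]
 [-0.0021  0.0016]
 [ 0.0017  0.0023]
 [ 0.0014 -0.0019]]
knob [0.4567 0.1204]
handle [0.5482 0.1391]
over [0.538  0.2265]
hinge [0.5473 0.1813]
bay [ 0.4788 -0.0683]
bar local ((-1.0301971435546875, 68.82257080078125), (54.956703186035156, 13.64848518371582), 53.406829833984375) 103
angle -2.2096111576291335
carton ((579.3456420898438, -348.00286865234375), (71.42106628417969, 46.78438186645508), 79.93445587158203) 453 0.09818860515885208
handle [0.0881 0.0802] 96 0.10682982127058405
jaw ytop range [-0.07965749  0.03924892]
```

```bash
cat >> h.py <<'E'
import json,os
def rows(target,yaw,cur=None):
    """shares of shift/turn (tool axes) from present measured pose to world target, tool down with yaw"""
    s=arm.get_state();p=s["eef_pos"];r=s["ee_rot"]
    Rc=R.from_euler('xyz',r);Rt=R.from_euler('xyz',[np.pi,0,yaw])
    t=Rc.inv().apply(np.array(target)-p)/0.3
    w=(Rc.inv()*Rt).as_rotvec()/np.radians(60)
    print("p",p.round(4),"yaw",r[2].round(3),"-> sh",t.round(3),"turn",w.round(3))
E
python3 -c "
from h import *
rows([0.56,0.08,0.27],-3.0256)
rows([0.40,-0.276,0.27],-3.0256)"
```

```text
p [ 0.235  -0.6324  0.2258] yaw -2.786 -> sh [-1.843  1.849 -0.145] turn [ 0.001 -0.     0.229]
p [ 0.235  -0.6324  0.2258] yaw -2.786 -> sh [-0.929  0.922 -0.146] turn [ 0.001 -0.     0.229]
```

```bash
python3 -m inch '0 -0.46 0.46 -0.14 0 0 0.12; 0 -0.92 0.92 -0.14 0 0 0.23; 0 -0.92 0.92 -0.14 0 0 0.23; 0 -0.92 0.92 -0.14 0 0 0.23; 0 -0.92 0.92 -0.14 0 0 0.23; 0 -0.92 0.92 -0.14 0 0 0.23; 0 -0.92 0.92 -0.14 0 0 0.23; 0 -0.92 0.92 -0.14 0 0 0.23; 0 -0.92 0.92 -0.14 0 0 0.23'; python3 -c "
from h import *
rows([0.56,0.08,0.27],-3.0256)"
```

```text
t: 1.05
eef_pos: [0.3995, -0.2743, 0.2694]
ee_rot: [-3.141, 0.002, -3.022]
force: [0.8, -0.5, 0.2]
width: 0.0874
p [ 0.3995 -0.2743  0.2694] yaw -3.022 -> sh [-6.720e-01  1.109e+00 -1.000e-03] turn [-0.     0.002  0.004]
```

```bash
python3 -m inch '0 -0.67 1 0 0 0 0; 0 -0.67 1 0 0 0 0; 0 -0.67 1 0 0 0 0; 0 -0.67 1 0 0 0 0; 0 -0.67 1 0 0 0 0; 0 -0.67 1 0 0 0 0; 0 -0.67 1 0 0 0 0; 0 -0.67 1 0 0 0 0; 0 -0.67 1 0 0 0 0; 0 -0.67 1 0 0 0 0'; python3 -c "
from h import *
import pickle
s=arm.get_state();f=arm.grab_frame('wrist');save(f,'w1.png');pickle.dump((f,s),open('w1.pkl','wb'));print(s['qd'].round(3),s['q'].round(2))"
```

```text
t: 2.05
eef_pos: [0.5626, 0.0426, 0.268]
ee_rot: [-3.141, -0.001, -3.027]
force: [-0.4, -0.7, -1.0]
width: 0.0875
[-0.016 -0.018 -0.006  0.     0.001 -0.001] [ 0.42  0.15 -0.17 -0.   -1.25 -1.88]
```

View pics/w1.png

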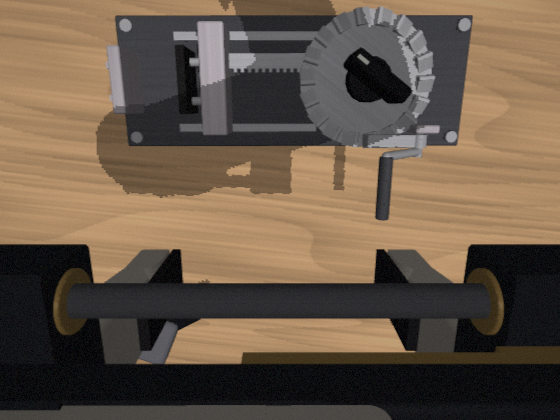

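The wrist view shows the clamp clearly. The base corners are at about (117,16), (471,15), (459,146) and (129,146), the pawl handle runs (386,157)–(383,218), the knob bar runs (348,53)–(410,100), and the jaw is at (213,78).

Run:
```python
from h import *
import pickle
f,s=pickle.load(open('w1.pkl','rb'));W=cloud(f,s)
hsv=cv2.cvtColor(f["img"],cv2.COLOR_RGB2HSV)
# base corners
c=[(471,15),(117,16),(129,146),(459,146)]
# +y-x, -y-x, -y+x, +y+x
loc=np.array([(-.065,.18),(-.065,-.18),(.065,-.18),(.065,.18)])
P=np.array([onplane(f,x,y,.012,s)[:2] for x,y in c])
lc=loc-loc.mean(0);pc=P-P.mean(0)
th=np.arctan2((lc[:,0]*pc[:,1]-lc[:,1]*pc[:,0]).sum(),(lc*pc).sum());Rm=np.array([[np.cos(th),-np.sin(th)],[np.sin(th),np.cos(th)]])
O=P.mean(0);print("clamp",O.round(4),"yaw",th,"res",(P-(lc@Rm.T+O)).round(4))
L=(W[...,:2]-O)@Rm;Z=W[...,2]
m=(Z>.100)&(Z<.118)&(np.hypot(L[...,0],L[...,1]-.075)<.045)
r=cv2.minAreaRect((L[m]*1000).astype(np.float32));v=L[m]-L[m].mean(0);ev=np.linalg.svd(v,full_matrices=False)[2][0]
print("bar",r,m.sum(),"knob",-np.arctan2(ev[1],ev[0])%np.pi, "ztop",np.percentile(Z[m],[50,95]))
m=(Z>.085)&(Z<.13)&(abs(L[...,0]-.095)<.035)&(abs(L[...,1]-.083)<.02)
print("handle",np.percentile(L[m],[2,50,98],axis=0).round(4),np.percentile(Z[m],[50,95]),m.sum())
m=(Z>.050)&(Z<.07)&(abs(L[...,0])<.06)&(L[...,1]<.0)&(L[...,1]>-.12)
print("jaw y",np.percentile(L[m][:,1],[2,98]))
m=(Z>.055)&(Z<.075)&(abs(L[...,0])<.035)&(L[...,1]<-.14)
print("stop y,x",np.percentile(L[m],[2,50,98],axis=0))
for n,l in dict(knob=(0,75),handle=(93,83),over=(93,171),hinge=(97,125),bay=(0,-115)).items(): print(n,(Rm@(np.array(l)/1e3)+O).round(4))
```

```text
clamp [0.4671 0.0482] yaw 0.11815245054086712 res [[ 0.0007 -0.0035]
 [ 0.0001  0.0023]
 [-0.0008  0.0004]
 [ 0.0001  0.0007]]
bar ((-0.8056716918945312, 65.80645751953125), (56.06451416015625, 14.515850067138672), 53.524845123291016) 1422 knob 2.208435701847576 ztop [0.1107288  0.11221421]
handle [[0.0607 0.07  ]
 [0.0847 0.0752]
 [0.1176 0.0972]] [0.1077698  0.10990732] 1063
jaw y [-0.10788869 -0.06511813]
stop y,x [[-0.02941773 -0.1700058 ]
 [-0.00201096 -0.16289081]
 [ 0.02759689 -0.15851975]]
knob [0.4582 0.1227]
handle [0.5497 0.1416]
over [0.5393 0.229 ]
hinge [0.5487 0.1838]
bay [ 0.4806 -0.066 ]
```

```bash
cat >> h.py <<'E'
YAW=0.118
_c,_s=np.cos(YAW),np.sin(YAW)
RM=np.array([[_c,-_s],[_s,_c]])
OC=np.array([0.4671,0.0482])+RM@np.array([-.0005,-.0085])
def cl(x,y,z): # clamp mm -> world m
    q=RM@np.array([x/1e3,y/1e3])+OC; return [q[0],q[1],z/1e3]
E
python3 -c "
from h import *
print(OC,cl(0,75,0),cl(0,-115,0))
rows(cl(97,83,130),YAW-np.pi)
rows(cl(97,83,80),YAW-np.pi)"
```

```text
[0.46760415 0.03970025] [np.float64(0.4587746745602986), np.float64(0.11417870077777419), 0.0] [np.float64(0.48114268142445665), np.float64(-0.07450005337574724), 0.0]
p [0.5624 0.0421 0.2684] yaw -3.027 -> sh [-0.008  0.306  0.461] turn [-0.    -0.001 -0.004]
p [0.5624 0.0421 0.2684] yaw -3.027 -> sh [-0.008  0.306  0.628] turn [-0.    -0.001 -0.004]
```

```bash
python3 -m inch '0.45 -0.01 0.15 0.2 0 0 0; 0.45 -0.01 0.3 0.3 0 0 0; 0.45 -0.01 0.306 0.44 0 0 0; 0.45 -0.01 0.306 0.46 0 0 0; 0.45 -0.01 0.306 0.46 0 0 0; 0.45 -0.01 0.306 0.46 0 0 0' 5; python3 -c "
from h import *
import pickle
s=arm.get_state();f=arm.grab_frame('wrist');save(f,'w2.png');print(s['eef_pos'],s['width'])
rows(cl(97,83,80),YAW-np.pi)"
```

```text
t: 2.7
eef_pos: [0.5558, 0.1337, 0.1316]
ee_rot: [-3.141, 0.001, -3.027]
force: [0.3, -0.2, 0.7]
width: 0.0501
[0.55580451 0.13370237 0.13156962] 0.05011508725471654
p [0.5563 0.134  0.1323] yaw -3.027 -> sh [ 0.008 -0.001  0.174] turn [ 0.     0.002 -0.004]
```

View pics/w2.png

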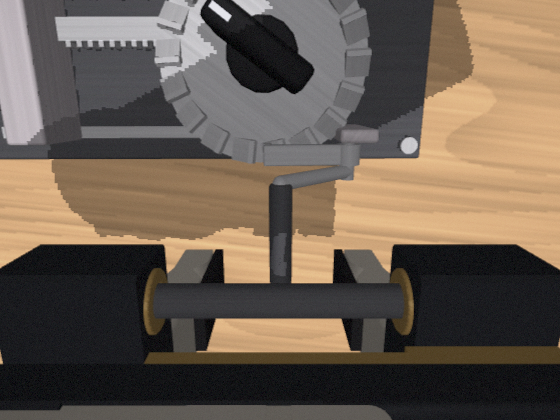

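```bash
python3 -m inch '0.45 0.008 0 0.08 0 0 0; 0.45 0.008 0 0.174 0 0 0; 0.77 0.008 0 0.174 0 0 0; 0.77 0.008 0 0.174 0 0 0; 0.77 0.008 0 0.174 0 0 0'; python3 -m inch '0.77 0 0.022 -0.023 0 0 0; 0.77 0 0.05 -0.045 0 0 0; 0.77 0 0.077 -0.055 0 0 0; 0.77 0 0.11 -0.064 0 0 0; 0.77 0 0.14 -0.067 0 0 0; 0.77 0 0.172 -0.064 0 0 0; 0.77 0 0.203 -0.055 0 0 0; 0.77 0 0.23 -0.042 0 0 0; 0.77 0 0.258 -0.023 0 0 0; 0.77 0 0.28 -0.005 0 0 0; 0.77 0 0.293 0.013 0 0 0; 0.77 0 0.293 0.013 0 0 0'; python3 -c "
from h import *
s=arm.get_state();f=arm.grab_frame('wrist');save(f,'w3.png');print(s['eef_pos'],s['width'],s['force'])"
```

```text
t: 3.25
eef_pos: [0.5544, 0.1347, 0.0806]
ee_rot: [3.141, 0.003, -3.027]
force: [0.2, 0.2, 0.3]
width: 0.0296
t: 4.45
eef_pos: [0.5423, 0.2219, 0.0733]
ee_rot: [-3.141, -0.002, -3.026]
force: [0.1, 0.4, -0.0]
width: 0.0201
[0.54232646 0.22188979 0.07325223] 0.020101904977921078 [ 0.14689976  0.43470952 -0.02937225]
```

View pics/w3.png

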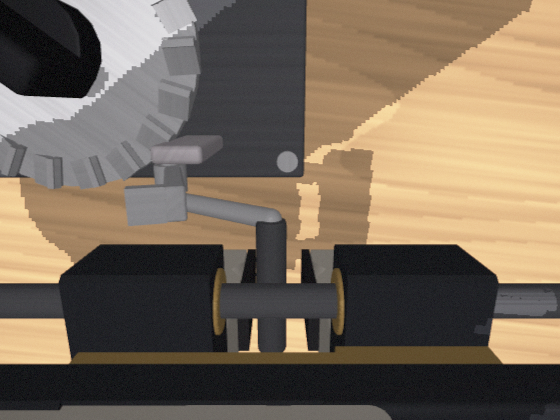

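The pawl is swung over: the handle at (270,285) is now on the +y side of the post. I'll lift straight up and go to the knob.

```bash
python3 -m inch '0.65 0 0 -0.1 0 0 0; 0.65 0 0 -0.25 0 0 0; 0.65 0 0 -0.3 0 0 0; 0.65 0 0 -0.3 0 0 0'; python3 -c "
from h import *
rows(cl(0,75,140),YAW-2.208)
rows(cl(0,75,75),YAW-2.208)"
```

```text
t: 4.9
eef_pos: [0.5445, 0.2224, 0.168]
ee_rot: [3.139, 0.005, -3.027]
force: [-0.1, 0.2, -0.2]
width: 0.0305
p [0.5445 0.2224 0.168 ] yaw -3.027 -> sh [ 0.326 -0.326  0.091] turn [ 0.     0.006 -0.895]
p [0.5445 0.2224 0.168 ] yaw -3.027 -> sh [ 0.327 -0.327  0.307] turn [ 0.     0.006 -0.895]
```

```bash
python3 -m inch '0.6 0.15 -0.15 0 0 0 -0.15; 0.6 0.3 -0.3 0.05 0 0 -0.3; 0.6 0.327 -0.327 0.09 0 0 -0.45; 0.6 0.327 -0.327 0.09 0 0 -0.6; 0.6 0.327 -0.327 0.09 0 0 -0.75; 0.6 0.327 -0.327 0.09 0 0 -0.895; 0.6 0.327 -0.327 0.09 0 0 -0.895; 0.6 0.327 -0.327 0.09 0 0 -0.895; 0.6 0.327 -0.327 0.09 0 0 -0.895; 0.6 0.327 -0.327 0.09 0 0 -0.895'; python3 -c "
from h import *
s=arm.get_state();f=arm.grab_frame('wrist');save(f,'w4.png')
rows(cl(0,75,75),YAW-2.208)"
```

```text
t: 5.9
eef_pos: [0.4566, 0.1129, 0.1372]
ee_rot: [3.141, -0.0, -2.091]
force: [0.8, -0.9, -1.1]
width: 0.0354
p [0.4566 0.113  0.1373] yaw -2.09 -> sh [-0.007 -0.004  0.208] turn [ 0. -0. -0.]
```

View pics/w4.png

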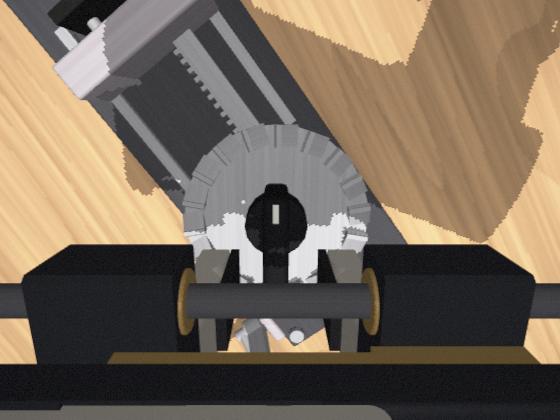

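```bash
python3 -m inch '0.6 -0.007 -0.004 0.1 0 0 0; 0.6 -0.007 -0.004 0.2 0 0 0; 0.6 -0.007 -0.004 0.208 0 0 0; 1 -0.007 -0.004 0.208 0 0 0; 1 -0.007 -0.004 0.208 0 0 0; 1 -0.007 -0.004 0.208 0 0 0; 1 -0.007 -0.004 0.208 0 0 0' 15; python3 -m inch '1 0 0 0 0 0 -0.08; 1 0 0 0 0 0 -0.2; 1 0 0 0 0 0 -0.32; 1 0 0 0 0 0 -0.44; 1 0 0 0 0 0 -0.56; 1 0 0 0 0 0 -0.68; 1 0 0 0 0 0 -0.8; 1 0 0 0 0 0 -0.9; 1 0 0 0 0 0 -1; 1 0 0 0 0 0 -1'; python3 -c "
from h import *
s=arm.get_state();print(s['moment'],s['width'])
rows(cl(0,75,75),YAW-.42)"
```

```text
t: 6.65
eef_pos: [0.4595, 0.1149, 0.0763]
ee_rot: [-3.141, 0.002, -2.089]
force: [0.1, 0.7, 4.9]
width: 0.0138
t: 7.65
eef_pos: [0.458, 0.1148, 0.0763]
ee_rot: [-3.142, 0.001, -1.039]
force: [-10.1, 4.5, 12.6]
width: 0.014
[1.66067141 4.03096896 0.02847211] 0.013990224103028309
p [0.458  0.1148 0.0763] yaw -1.039 -> sh [ 0.003 -0.001  0.004] turn [-0.     0.001 -0.703]
```

```bash
python3 -m inch '1 0 0 0 0 0 -0.1; 1 0 0 0 0 0 -0.2; 1 0 0 0 0 0 -0.3; 1 0 0 0 0 0 -0.4; 1 0 0 0 0 0 -0.5; 1 0 0 0 0 0 -0.6; 1 0 0 0 0 0 -0.7; 1 0 0 0 0 0 -0.7'; python3 -m inch '0.6 0 0 0 0 0 0; 0.6 0 0 0 0 0 0; 0.6 0 0 0 0 0 0; 0.6 0 0 -0.12 0 0 0; 0.6 0 0 -0.24 0 0 0; 0.6 0 0 -0.3 0 0 0; 0.6 0 0 -0.3 0 0 0'; python3 -c "
from h import *
import pickle
s=arm.get_state();f=arm.grab_frame('wrist');save(f,'w5.png');pickle.dump((f,s),open('w5.pkl','wb'))
t=arm.grab_frame('top');save(t,'t5.png',(195,185,360,295),4)
rows(cl(97,171,150),YAW)
rows(cl(97,171,78),YAW)"
```

```text
t: 8.45
eef_pos: [0.4572, 0.1138, 0.0762]
ee_rot: [3.141, 0.002, -0.306]
force: [-12.4, 1.3, 16.1]
width: 0.0139
t: 9.15
eef_pos: [0.4605, 0.1153, 0.168]
ee_rot: [-3.137, -0.004, -0.309]
force: [0.8, -0.4, -0.7]
width: 0.0351
p [0.4588 0.1144 0.1651] yaw -0.31 -> sh [ 0.162 -0.425  0.051] turn [-0.001 -0.    -0.408]
p [0.4588 0.1144 0.1651] yaw -0.31 -> sh [ 0.162 -0.424  0.291] turn [-0.001 -0.    -0.408]
```

View pics/w5.png

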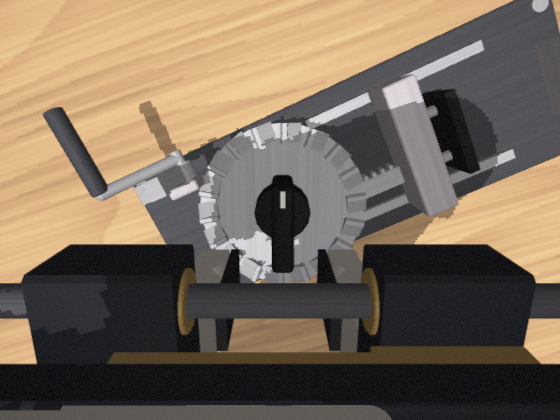

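View pics/t5.png

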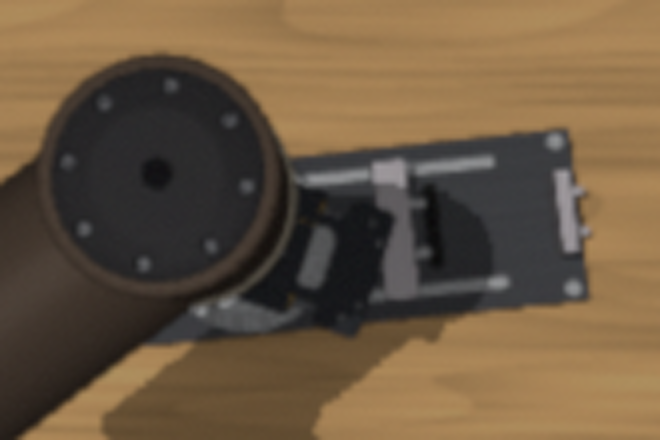

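The knob now sits at about 0.42 and the bay is open (jaw around (420,150), plate well back from the stop). The pawl handle at (75,150) is still swung over. Next I'll lay it down.

```bash
python3 -m inch '0.45 0.06 -0.15 0 0 0 -0.14; 0.45 0.12 -0.3 0.02 0 0 -0.28; 0.45 0.162 -0.425 0.05 0 0 -0.408; 0.45 0.162 -0.425 0.05 0 0 -0.408; 0.45 0.162 -0.425 0.05 0 0 -0.408'; python3 -c "
from h import *
s=arm.get_state();f=arm.grab_frame('wrist');save(f,'w6.png')
rows(cl(97,171,76),YAW)"
```

```text
t: 9.75
eef_pos: [0.5432, 0.2209, 0.1474]
ee_rot: [3.139, 0.004, 0.118]
force: [-0.1, -0.0, -0.3]
width: 0.0483
p [0.543  0.2203 0.1482] yaw 0.117 -> sh [ 0.004 -0.002  0.241] turn [ 0.002  0.003 -0.001]
```

View pics/w6.png

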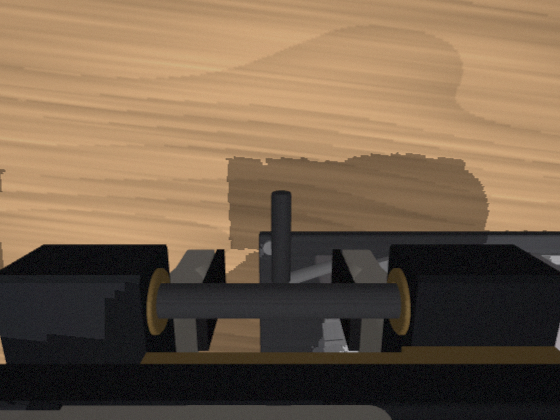

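```bash
python3 -m inch '0.45 0.004 0 0.12 0 0 0; 0.45 0.004 0 0.24 0 0 0; 0.77 0.004 0 0.24 0 0 0; 0.77 0.004 0 0.24 0 0 0; 0.77 0.004 0 0.24 0 0 0'; python3 -m inch '0.77 0 0.02 -0.02 0 0 0; 0.77 0 0.045 -0.043 0 0 0; 0.77 0 0.09 -0.068 0 0 0; 0.77 0 0.12 -0.076 0 0 0; 0.77 0 0.153 -0.08 0 0 0; 0.77 0 0.185 -0.076 0 0 0; 0.77 0 0.216 -0.068 0 0 0; 0.77 0 0.245 -0.055 0 0 0; 0.77 0 0.271 -0.037 0 0 0; 0.77 0 0.295 -0.013 0 0 0; 0.77 0 0.297 -0.013 0 0 0; 0.6 0 0.297 -0.013 0 0 0'; python3 -m inch '0.5 0 0 0 0 0 0; 0.5 0 0 -0.2 0 0 0; 0.3 0 0 -0.4 0 0 0; 0.3 0 0 -0.5 0 0 0'; python3 -c "
from h import *
import pickle
s=arm.get_state()
t=arm.grab_frame('wrist');save(t,'w7.png')
g=arm.grab_frame('side');save(g,'s7.png',(230,150,400,300),4)
rows([.58,-.348,.2],-1.747)"
```

```text
t: 10.3
eef_pos: [0.5461, 0.2215, 0.0802]
ee_rot: [-3.14, -0.003, 0.118]
force: [1.1, 1.0, 0.4]
width: 0.03
t: 11.5
eef_pos: [0.5555, 0.1324, 0.0815]
ee_rot: [3.141, 0.001, 0.118]
force: [-0.1, -0.1, 0.0]
width: 0.024
t: 11.9
eef_pos: [0.5553, 0.1329, 0.2341]
ee_rot: [3.141, -0.0, 0.119]
force: [0.7, 1.7, 0.3]
width: 0.0544
p [0.5593 0.1344 0.2404] yaw 0.12 -> sh [-0.125  1.605  0.128] turn [-0.014 -0.005  1.783]
```

View pics/w7.png

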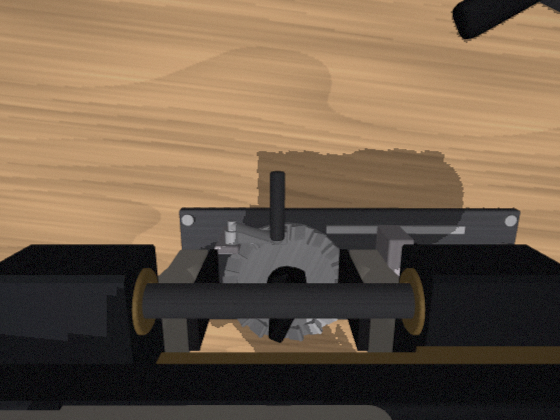

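View pics/s7.png

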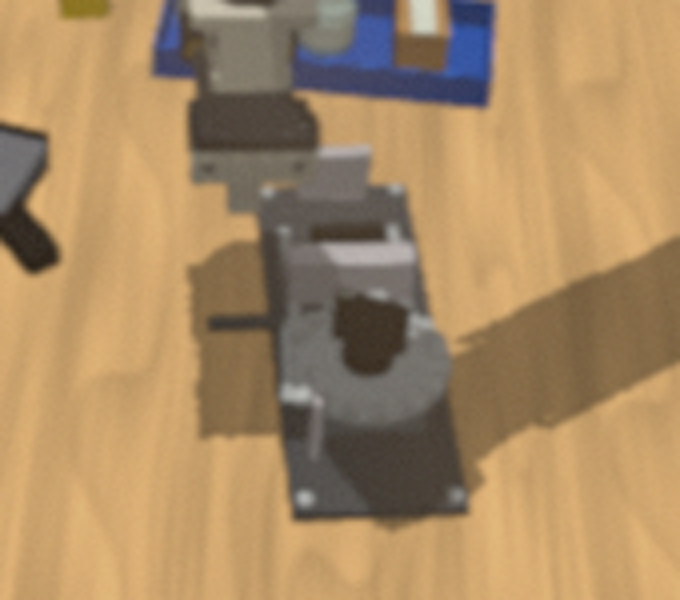

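The pawl is back down: its handle at (277,205) lies on the wheel side, pointing outward. Now for the carton.

```bash
python3 -m inch '0.32 0 0.1 0 0 0 0.14; 0.32 -0.03 0.2 0 0 0 0.28; 0.32 -0.05 0.35 0 0 0 0.42; 0.32 -0.06 0.5 0 0 0 0.56; 0.32 -0.07 0.65 0 0 0 0.7; 0.32 -0.07 0.8 0 0 0 0.84; 0.32 -0.08 0.9 0 0 0 1; 0.32 -0.08 1 0 0 0 1'; python3 -c "
from h import *
rows([.573,-.335,.24],-1.747)"
```

```text
t: 12.8
eef_pos: [0.567, -0.1695, 0.2323]
ee_rot: [-3.141, -0.0, -0.935]
force: [0.2, 0.5, -0.3]
width: 0.0596
p [ 0.567  -0.1695  0.2323] yaw -0.935 -> sh [ 0.456  0.312 -0.026] turn [-0.001 -0.     0.776]
```

```bash
python3 -m inch '0.32 0.1 0.05 0 0 0 0.14; 0.32 0.2 0.1 0 0 0 0.28; 0.32 0.25 0.17 0 0 0 0.42; 0.32 0.25 0.22 0 0 0 0.56; 0.32 0.25 0.24 0 0 0 0.7; 0.32 0.25 0.24 0 0 0 0.776; 0.32 0.25 0.24 0 0 0 0.776; 0.32 0.25 0.24 0 0 0 0.776'
python3 - <<'E'
from h import *
import pickle
s=arm.get_state();f=arm.grab_frame('wrist');save(f,'w8.png');pickle.dump((f,s),open('w8.pkl','wb'))
W=cloud(f,s);Z=W[...,2]
m=((Z>.09)&(Z<.11)&(abs(W[...,0]-.577)<.06)&(abs(W[...,1]+.347)<.07)).astype(np.uint8)
n,lab,st,_=cv2.connectedComponentsWithStats(m);k=1+st[1:,4].argmax()
print(cv2.minAreaRect((W[lab==k][:,:2]*1000).astype(np.float32)),st[k],np.median(Z[lab==k]))
m=(Z>.075)&(Z<.09)&(abs(W[...,0]-.49)<.06)&(abs(W[...,1]+.342)<.07);print("jar",np.median(W[m],0))
rows([.579,-.348,.24],-1.747)
E
```

```text
t: 13.6
eef_pos: [0.5546, -0.271, 0.2322]
ee_rot: [-3.141, 0.0, -1.739]
force: [0.0, -0.7, -0.0]
width: 0.0593
((581.600830078125, -349.42431640625), (69.99737548828125, 46.30208206176758), 79.54035186767578) [ 193   54   64   98 6001] 0.09930983909132368
jar [ 0.49450439 -0.34788739  0.08405695]
p [ 0.5546 -0.271   0.2321] yaw -1.739 -> sh [ 0.24  -0.123 -0.026] turn [-0.     0.     0.008]
```

View pics/w8.png

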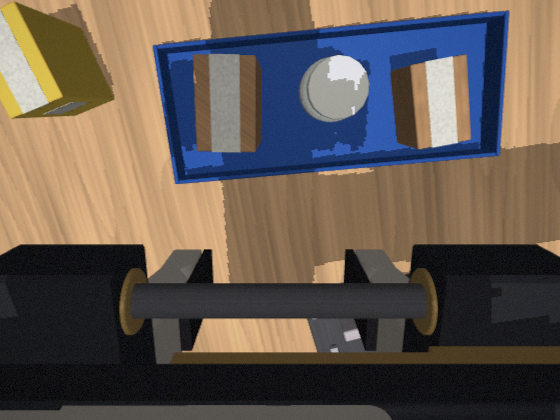

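The brown tall carton is at (225,103), the jar at (335,88), the short carton at (432,100) and the yellow look-alike at (40,60) outside the tray. The gap from the carton to the jar is about 35 mm.

```bash
python3 -c "
from h import *
rows([.5816,-.3494,.14],-1.7534)"
```

```text
p [ 0.5546 -0.271   0.2321] yaw -1.739 -> sh [ 0.243 -0.132  0.307] turn [-0.     0.     0.014]
```

```bash
python3 -m inch '0.32 0.12 -0.066 0 0 0 0; 0.32 0.243 -0.132 0.1 0 0 0.014; 0.32 0.243 -0.132 0.25 0 0 0.014; 0.32 0.243 -0.132 0.307 0 0 0.014; 0.32 0.243 -0.132 0.307 0 0 0.014'; python3 -c "
from h import *
s=arm.get_state();f=arm.grab_frame('wrist');save(f,'w9.png')
rows([.5816,-.3494,.055],-1.7534)"
```

```text
t: 14.15
eef_pos: [0.5791, -0.3491, 0.1359]
ee_rot: [3.135, 0.001, -1.755]
force: [-0.2, -1.1, 0.3]
width: 0.06
p [ 0.5805 -0.3496  0.1387] yaw -1.755 -> sh [-0.001 -0.004  0.279] turn [ 0.003 -0.    -0.001]
```

View pics/w9.png

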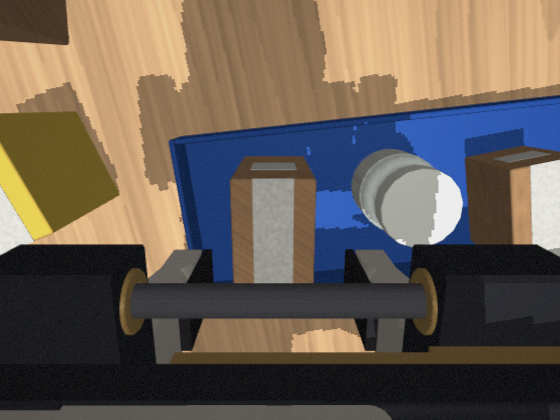

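```bash
python3 -m inch '0.32 0 -0.005 0.1 0 0 0; 0.32 0 -0.005 0.2 0 0 0; 0.32 0 -0.005 0.279 0 0 0; 0.32 0 -0.005 0.279 0 0 0; 0.6 0 -0.005 0.279 0 0 0; 0.6 0 -0.005 0.279 0 0 0; 0.6 0 -0.005 0.279 0 0 0; 0.6 0 -0.005 0.279 0 0 0' 15; python3 -m inch '0.6 0 0 -0.07 0 0 0; 0.6 0 0 -0.2 0 0 0; 0.6 0 0 -0.35 0 0 0; 0.6 0 0 -0.5 0 0 0; 0.6 0 0 -0.5 0 0 0'; python3 -c "
from h import *
s=arm.get_state();f=arm.grab_frame('wrist');save(f,'w10.png');print(s['width'],s['force'])
t=arm.grab_frame('side');save(t,'s10.png',(220,60,420,200),4)
rows(cl(0,-107,200),YAW-np.pi/2)"
```

```text
t: 15.0
eef_pos: [0.5826, -0.3503, 0.0581]
ee_rot: [-3.14, -0.0, -1.756]
force: [-3.5, 2.3, 8.5]
width: 0.046
t: 15.5
eef_pos: [0.5859, -0.3519, 0.2149]
ee_rot: [-3.129, -0.003, -1.756]
force: [0.4, 0.5, -2.6]
width: 0.0459
0.04586035135396779 [ 0.40021087  0.45477822 -2.59724984]
p [ 0.5831 -0.3501  0.2081] yaw -1.757 -> sh [-0.866  0.512  0.025] turn [-0.004 -0.    -0.29 ]
```

View pics/s10.png

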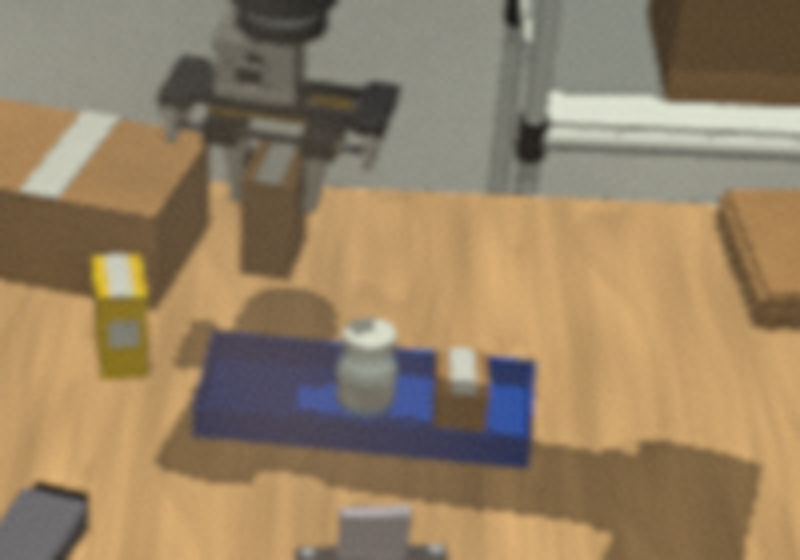

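```bash
python3 -m inch '0.6 -0.1 0.06 0.02 0 0 -0.05; 0.6 -0.25 0.15 0.02 0 0 -0.1; 0.6 -0.4 0.24 0.02 0 0 -0.15; 0.6 -0.55 0.33 0.02 0 0 -0.2; 0.6 -0.7 0.42 0.02 0 0 -0.25; 0.6 -0.8 0.48 0.02 0 0 -0.29; 0.6 -0.866 0.512 0.02 0 0 -0.29; 0.6 -0.866 0.512 0.02 0 0 -0.29; 0.6 -0.866 0.512 0.02 0 0 -0.29'; python3 -c "
from h import *
s=arm.get_state();f=arm.grab_frame('wrist');save(f,'w11.png');print(s['width'],s['force'])
rows(cl(0,-107,130),YAW-np.pi/2)"
```

```text
t: 16.5
eef_pos: [0.4788, -0.066, 0.1994]
ee_rot: [3.14, 0.0, -1.451]
force: [1.3, 0.2, -2.1]
width: 0.0462
0.04623107838815661 [ 1.26301863  0.22527945 -2.09074313]
p [ 0.479  -0.0665  0.1995] yaw -1.452 -> sh [ 0.001 -0.004  0.232] turn [ 0.001 -0.     0.   ]
```

View pics/w11.png

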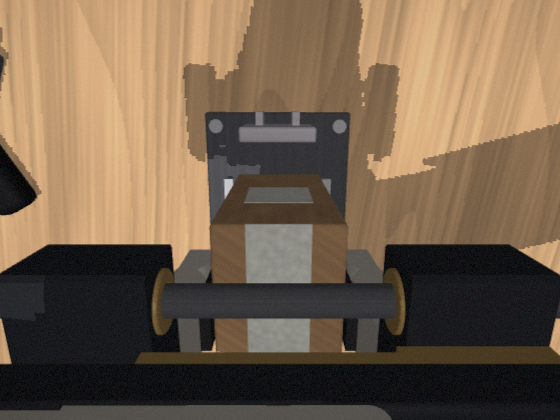

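Run:
```python
from h import *
s=arm.get_state();f=arm.grab_frame('wrist');W=cloud(f,s)
L=(W[...,:2]-OC)@RM;Z=W[...,2]
m=(Z>.058)&(Z<.07)&(L[...,1]<-.12)&(abs(L[...,0])<.05)
print("stop",np.percentile(L[m],[1,50,99],axis=0).round(4),m.sum())
print(((onplane(f,277,142,.064,s)[:2]-OC)@RM).round(4),s['eef_pos'])
for v in range(124,150,3):print(v,L[v,277].round(4),Z[v,277].round(4))
m=(L[...,1]>-.16)&(abs(L[...,0])<.05)&(Z>.13)&(Z<.3)
for v in range(160,230,8):print(v,L[v,277].round(4),Z[v,277].round(4))
rows(cl(0,-107,66),YAW-np.pi/2)
```

```text
stop [[-0.0299 -0.1629]
 [-0.0008 -0.157 ]
 [ 0.0282 -0.1515]] 1234
[-0.0004 -0.1516] [ 0.47904645 -0.06653637  0.19946499]
124 [-0.0003 -0.1629] 0.0152
127 [-0.0004 -0.1628] 0.0617
130 [-0.0004 -0.1607] 0.0645
133 [-0.0004 -0.1585] 0.0646
136 [-0.0004 -0.1562] 0.0643
139 [-0.0004 -0.1539] 0.0636
142 [-0.0004 -0.1515] 0.0629
145 [-0.0003 -0.1442] 0.0122
148 [-0.0003 -0.1414] 0.0116
160 [-0.0003 -0.1306] 0.0133
168 [-0.0003 -0.1232] 0.0127
176 [-0.0006 -0.1416] 0.1549
184 [-0.0007 -0.1415] 0.176
192 [-0.0008 -0.1419] 0.1955
200 [-0.0008 -0.1417] 0.2096
208 [-0.0008 -0.1415] 0.2214
216 [-0.0009 -0.1414] 0.2315
224 [-0.0009 -0.1414] 0.2406
p [ 0.4792 -0.0669  0.1995] yaw -1.453 -> sh [-0.001 -0.004  0.445] turn [ 0.001 -0.    -0.   ]
```

The carton is lined up with the stop, leaving about 9 mm to the stop and 6 mm to the plate. I'll nudge it 1.5 mm towards the stop and lower it.

```bash
python3 -m inch '0.6 0.004 0 0.12 0 0 0; 0.6 0.004 0 0.25 0 0 0; 0.6 0.004 0 0.35 0 0 0; 0.6 0.004 0 0.41 0 0 0; 0.6 0.004 0 0.435 0 0 0; 0.6 0.004 0 0.443 0 0 0; 0.6 0.004 0 0.443 0 0 0; 0.6 0.004 0 0.443 0 0 0'; python3 -m inch '0.32 0 0 0 0 0 0; 0.32 0 0 0 0 0 0; 0.32 0 0 0 0 0 0; 0.32 0 0 0 0 0 0; 0.32 0 0 -0.1 0 0 0; 0.32 0 0 -0.25 0 0 0; 0.32 0 0 -0.4 0 0 0; 0.32 0 0 -0.5 0 0 0; 0.32 0 0 -0.5 0 0 0'
python3 - <<'E'
from h import *
s=arm.get_state();f=arm.grab_frame('wrist');save(f,'w12.png');W=cloud(f,s)
L=(W[...,:2]-OC)@RM;Z=W[...,2]
m=(Z>.1)&(Z<.115)&(L[...,1]<-.05)&(abs(L[...,0])<.05)
print("carton",cv2.minAreaRect((L[m]*1000).astype(np.float32)),np.median(Z[m]))
rows(cl(0,75,200),YAW-.42)
E
```

```text
t: 17.4
eef_pos: [0.4804, -0.0677, 0.0682]
ee_rot: [-3.14, 0.0, -1.453]
force: [0.2, 0.3, -1.4]
width: 0.0457
t: 18.3
eef_pos: [0.4821, -0.0674, 0.2222]
ee_rot: [-3.133, -0.0, -1.452]
force: [0.0, -0.2, -0.0]
width: 0.0594
carton ((-0.09759712219238281, -107.68875122070312), (45.98538589477539, 70.57430267333984), 0.1945830136537552) 0.10730761884405543
p [ 0.4807 -0.0673  0.2196] yaw -1.452 -> sh [-0.609  0.002  0.066] turn [-0.005 -0.002 -1.099]
```

View pics/w12.png

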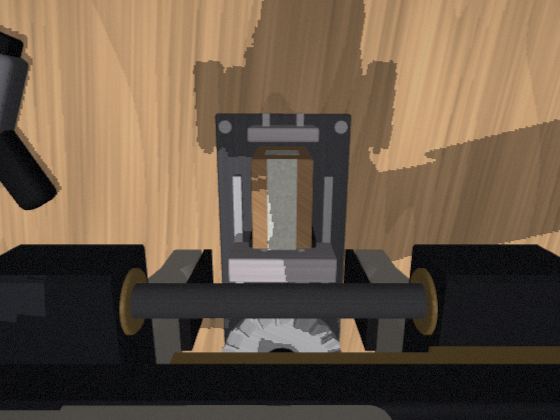

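The carton stands square in the bay at (283,200), let go, with x ≈ 0 and y ≈ +7 mm. Step 3 is met. Now back to the knob.

```bash
python3 -m inch '0.6 -0.1 0 0 0 0 -0.13; 0.6 -0.25 0 0 0 0 -0.27; 0.6 -0.4 0 0 0 0 -0.41; 0.6 -0.5 0 0 0 0 -0.55; 0.6 -0.6 0 0 0 0 -0.7; 0.6 -0.609 0 0.06 0 0 -0.85; 0.6 -0.609 0.002 0.06 0 0 -1; 0.6 -0.609 0.002 0.06 0 0 -1; 0.6 -0.609 0.002 0.06 0 0 -1'
python3 - <<'E'
from h import *
s=arm.get_state();f=arm.grab_frame('wrist');save(f,'w13.png');W=cloud(f,s)
L=(W[...,:2]-OC)@RM;Z=W[...,2]
m=(Z>.100)&(Z<.118)&(np.hypot(L[...,0],L[...,1]-.075)<.035)
print(cv2.minAreaRect((L[m]*1000).astype(np.float32)),m.sum())
rows(cl(0,75,140),YAW-.42)
E
```

```text
t: 19.25
eef_pos: [0.4572, 0.1135, 0.1987]
ee_rot: [3.141, 0.001, -0.409]
force: [-0.4, 0.2, 0.2]
width: 0.0352
((-0.3575782775878906, 73.80427551269531), (14.002939224243164, 56.4798583984375), 65.75737762451172) 1620
p [0.4573 0.1135 0.199 ] yaw -0.409 -> sh [ 0.004 -0.004  0.197] turn [ 0.     0.    -0.103]
```

View pics/w13.png

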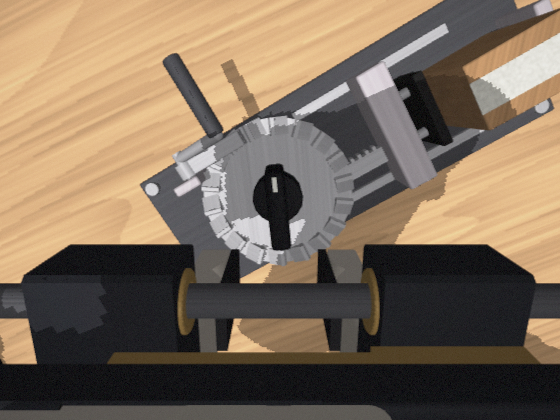

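```bash
python3 -m inch '0.6 0.004 -0.004 0.1 0 0 -0.1; 0.6 0.004 -0.004 0.2 0 0 -0.103; 0.6 0.004 -0.004 0.3 0 0 -0.103; 0.6 0.004 -0.004 0.405 0 0 -0.103; 0.6 0.004 -0.004 0.412 0 0 -0.103; 1 0.004 -0.004 0.412 0 0 -0.103; 1 0.004 -0.004 0.412 0 0 -0.103; 1 0.004 -0.004 0.412 0 0 -0.103; 1 0.004 -0.004 0.412 0 0 -0.103' 15; python3 -c "
from h import *
rows(cl(0,75,75),YAW-1.45)"
```

```text
t: 20.2
eef_pos: [0.4594, 0.1133, 0.0772]
ee_rot: [3.141, -0.001, -0.297]
force: [1.0, -8.4, 6.5]
width: 0.0139
p [0.4594 0.1133 0.0772] yaw -0.297 -> sh [-0.003 -0.002  0.007] turn [ 0.    -0.002  0.988]
```

```bash
python3 -m inch '1 0 0 0 0 0 0.08; 1 0 0 0 0 0 0.17; 1 0 0 0 0 0 0.26; 1 0 0 0 0 0 0.3; 1 0 0 0 0 0 0.38; 1 0 0 0 0 0 0.46; 1 0 0 0 0 0 0.54; 1 0 0 0 0 0 0.62; 1 0 0 0 0 0 0.65; 1 0 0 0 0 0 0.65'; python3 -c "
from h import *
s=arm.get_state();print(s['moment'],s['width'])
rows(cl(0,75,75),YAW-1.45)"
```

```text
t: 21.2
eef_pos: [0.4595, 0.1132, 0.0772]
ee_rot: [-3.141, -0.002, -0.977]
force: [1.6, -8.1, 4.8]
width: 0.0242
[-3.18390512 -0.54112859  1.07045943] 0.02422197072347997
p [0.4595 0.1132 0.0772] yaw -0.977 -> sh [-0.004  0.     0.007] turn [-0.001 -0.002  0.339]
```

The width grew to 24 mm with 1.07 Nm on the wrist, so the bar is twisting in the grip. I'll stop and look.

```bash
python3 -c "
from h import *
s=arm.get_state();f=arm.grab_frame('wrist');save(f,'w14.png')
t=arm.grab_frame('side');save(t,'s14.png',(250,170,370,290),5)"
```

```text
(no output)
```

View pics/w14.png

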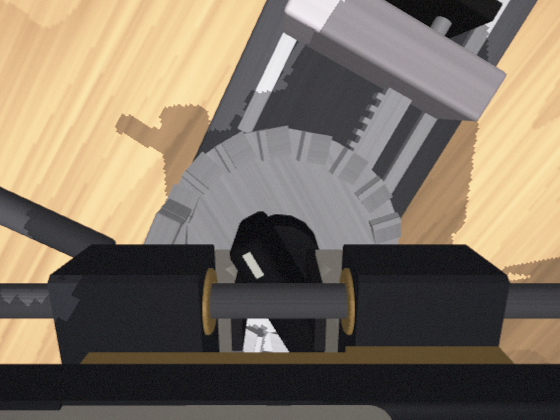

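View pics/s14.png

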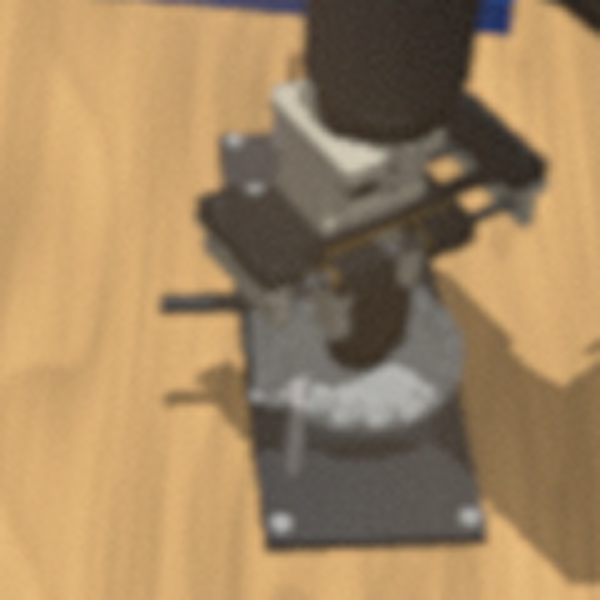

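The bar lies skewed about 30° between the pads. A 15 N grip on 19 mm pads only carries about 0.15 Nm, so the pawl and ratchet drag twisted it. The pawl handle is still down and the tool angle is short of contact with the carton, so I'll squeeze harder to bring the bar forward into line.

```bash
python3 -m inch '1 0 0 0 0 0 0; 1 0 0 0 0 0 0; 1 0 0 0 0 0 0; 1 0 0 0 0 0 0' 30;  python3 -m inch '1 0 0 0 0 0 0; 1 0 0 0 0 0 0; 1 0 0 0 0 0 0; 1 0 0 0 0 0 0' 50; python3 -c "
from h import *
s=arm.get_state();print(s['moment'],s['width']);f=arm.grab_frame('wrist');save(f,'w15.png')
rows(cl(0,75,75),YAW-1.45)"
```

```text
t: 21.7
eef_pos: [0.4595, 0.1132, 0.0772]
ee_rot: [-3.141, -0.002, -0.975]
force: [1.2, -8.2, 3.8]
width: 0.0239
t: 22.1
eef_pos: [0.4595, 0.1132, 0.0772]
ee_rot: [-3.142, -0.002, -0.975]
force: [1.2, -8.5, 3.6]
width: 0.0236
[-3.02231765 -0.31220911  1.68176572] 0.023597104202881955
p [0.4595 0.1132 0.0772] yaw -0.975 -> sh [-0.004  0.     0.007] turn [-0.    -0.002  0.341]
```

View pics/w15.png

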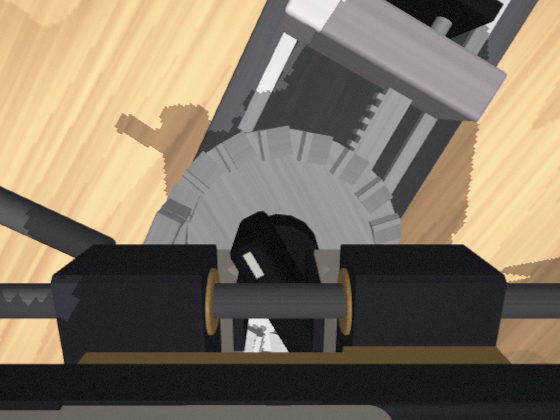

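Run:
```python
from h import *
s=arm.get_state();f=arm.grab_frame('wrist');W=cloud(f,s)
L=(W[...,:2]-OC)@RM*1000;Z=W[...,2]*1000
for u,v in [(20,205),(50,215),(80,230),(100,240),(90,255),(130,260),(130,300),(60,330),(255,265),(245,235),(300,270),(275,150),(175,225),(200,190),(160,230),(380,60),(230,270),(400,360)]:print(u,v,L[v,u].round(1),Z[v,u].round(1))
m=(Z>105)&(Z<116)&(np.hypot(L[...,0],L[...,1]-75)<35)
print(cv2.minAreaRect(L[m].astype(np.float32)),m.sum())
```

```text
20 205 [97.7 81.3] 109.0
50 215 [87.7 80.4] 108.2
80 230 [76.3 80.8] 108.3
100 240 [68.6 80.9] 108.6
90 255 [56.2 59.3] 155.7
130 260 [47.  54.5] 158.8
130 300 [42.2 57.4] 167.8
60 330 [52.4 70.4] 167.9
255 265 [15.4 62.6] 111.7
245 235 [22.7 57.9] 100.9
300 270 [-10.4  72.1] 71.0
275 150 [25.4 28.9] 55.6
175 225 [50.4 76.2] 77.5
200 190 [49. 63.] 56.1
160 230 [55.7 82.4] 75.4
380 60 [  3.1 -27. ] 61.7
230 270 [21.6 73.4] 101.1
400 360 [-10.5  42.3] 171.8
((0.9943885803222656, 71.89976501464844), (48.59090042114258, 37.17417907714844), 0.6081827878952026) 3471
```

The handle is still fully down (top z 108) and the bar hasn't moved under a 50 N squeeze, so something stops the wheel near click 2. I'll release, lift and inspect.

```bash
python3 -m inch '0.55 0 0 0 0 0 0; 0.55 0 0 0 0 0 0; 0.55 0 0 0 0 0 0; 0.55 0 0 -0.15 0 0 0; 0.5 0 0 -0.3 0 0 0; 0.5 -0.15 0 -0.45 0 0 0; 0.5 -0.2 0 -0.45 0 0 0; 0.5 -0.2 0 -0.45 0 0 0' 20
python3 - <<'E'
from h import *
import pickle
s=arm.get_state();f=arm.grab_frame('wrist');save(f,'w16.png');pickle.dump((f,s),open('w16.pkl','wb'))
W=cloud(f,s)
L=(W[...,:2]-OC)@RM*1000;Z=W[...,2]*1000
m=(Z>105)&(Z<116)&(np.hypot(L[...,0],L[...,1]-75)<35)
print(cv2.minAreaRect(L[m].astype(np.float32)),m.sum())
m=(Z>100)&(Z<115)&(L[...,1]<-50)&(abs(L[...,0])<50)
print("carton",cv2.minAreaRect(L[m].astype(np.float32)),m.sum())
m=(Z>95)&(Z<125)&(abs(L[...,0]-100)<15)&(abs(L[...,1]-85)<30)
print("handle",np.median(L[m],0),np.percentile(Z[m],90))
m=(Z>50)&(Z<75)&(abs(L[...,0])<25)&(L[...,1]<0)&(L[...,1]>-75)
print("jaw",np.percentile(L[m][:,1],[2,98]))
E
```

```text
t: 23.0
eef_pos: [0.4256, 0.1667, 0.2135]
ee_rot: [-3.136, 0.001, -0.976]
force: [-0.2, -0.4, -0.1]
width: 0.0435
((-0.4695854187011719, 73.94415283203125), (14.001805305480957, 55.86646270751953), 57.46247863769531) 1702
carton ((0.0, 0.0), (0.0, 0.0), 0.0) 0
handle [100.01891948  85.80629609] 112.27799857994032
jaw [-32.118771   -23.98887683]
```

View pics/w16.png

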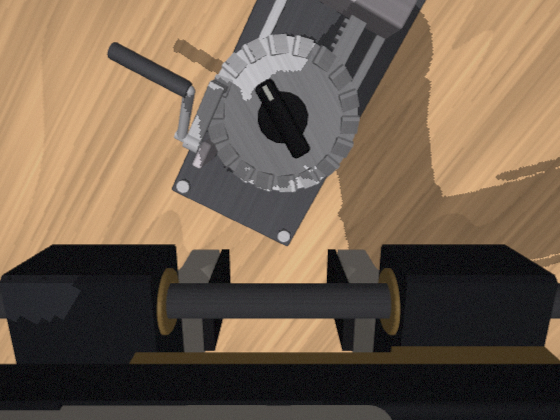

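The knob is at 0.568 and the pawl rides partway up a tooth (handle top at 112, against 108.5 while I was gripping). So the low fingertips at z 77 probably kept the pawl from lifting. I'll regrip about 12 mm higher on the bar with more force and go in small steps.

```bash
python3 -c "
from h import *
rows(cl(0,74,140),YAW-.568)
rows(cl(0,74,89),YAW-.568)"
```

```text
p [0.4254 0.1656 0.2121] yaw -0.976 -> sh [0.207 0.006 0.24 ] turn [-0.003  0.    -0.503]
p [0.4254 0.1656 0.2121] yaw -0.976 -> sh [0.208 0.007 0.41 ] turn [-0.003  0.    -0.503]
```

```bash
python3 -m inch '0.6 0.1 0.003 0.05 0 0 -0.13; 0.6 0.207 0.006 0.1 0 0 -0.26; 0.6 0.207 0.006 0.2 0 0 -0.39; 0.6 0.207 0.006 0.24 0 0 -0.503; 0.6 0.207 0.006 0.3 0 0 -0.503; 0.6 0.207 0.006 0.4 0 0 -0.503; 0.6 0.207 0.006 0.407 0 0 -0.503; 1 0.207 0.006 0.407 0 0 -0.503; 1 0.207 0.006 0.407 0 0 -0.503; 1 0.207 0.006 0.407 0 0 -0.503; 1 0.207 0.006 0.407 0 0 -0.503' 40; python3 -c "
from h import *
s=arm.get_state();print(s['moment'],s['force'],s['width'])"; python3 -m inch '1 0 0 0 0 0 0.05; 1 0 0 0 0 0 0.1; 1 0 0 0 0 0 0.15; 1 0 0 0 0 0 0.15'; python3 -c "
from h import *
s=arm.get_state();f=arm.grab_frame('wrist');save(f,'w17.png');print(s['moment'],s['force'],s['width'])
W=cloud(f,s)
L=(W[...,:2]-OC)@RM*1000;Z=W[...,2]*1000
m=(Z>95)&(Z<125)&(abs(L[...,0]-100)<15)&(abs(L[...,1]-85)<30)
print('handle',np.median(L[m],0),np.percentile(Z[m],90))
"
```

```text
t: 24.15
eef_pos: [0.4598, 0.1128, 0.0898]
ee_rot: [-3.138, -0.002, -0.451]
force: [0.5, 3.6, -1.0]
width: 0.0136
[ 1.10447056 -0.07699964  0.06734885] [ 0.50249671  3.57760401 -0.97164532] 0.01360441298154872
t: 24.55
eef_pos: [0.4597, 0.1127, 0.0897]
ee_rot: [-3.139, -0.001, -0.609]
force: [0.1, 3.4, 4.8]
width: 0.0138
[ 1.26227641  0.2809458  -0.11369849] [0.10368344 3.39134527 4.82231281] 0.013796195074713288
handle [100.38640582  83.3995829 ] 111.64580772243747
```

View pics/w17.png

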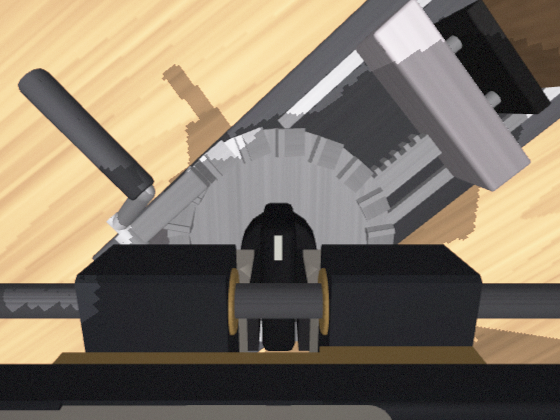

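It turns with the bar still square between the pads (width 13.8, small moment). I'll continue to click 3.

```bash
python3 -m inch '1 0 0 0 0 0 0.06; 1 0 0 0 0 0 0.12; 1 0 0 0 0 0 0.18; 1 0 0 0 0 0 0.24; 1 0 0 0 0 0 0.3; 1 0 0 0 0 0 0.35; 1 0 0 0 0 0 0.35'; python3 -c "
from h import *
s=arm.get_state();f=arm.grab_frame('wrist');save(f,'w18.png');print(s['moment'],s['force'],s['width'],YAW-s['ee_rot'][2])
W=cloud(f,s)
L=(W[...,:2]-OC)@RM*1000;Z=W[...,2]*1000
m=(Z>95)&(Z<125)&(abs(L[...,0]-100)<15)&(abs(L[...,1]-85)<30)
print('handle',np.median(L[m],0),np.percentile(Z[m],90))
"
```

```text
t: 25.3
eef_pos: [0.4598, 0.1122, 0.0897]
ee_rot: [-3.139, -0.001, -0.972]
force: [0.1, 2.4, 6.6]
width: 0.0153
[ 0.65798328 -0.00670279  1.14116952] [0.10529683 2.42469764 6.64641834] 0.015316840074896637 1.090399246171272
handle [98.9360425  83.08741056] 111.8771828073448
```

View pics/w18.png

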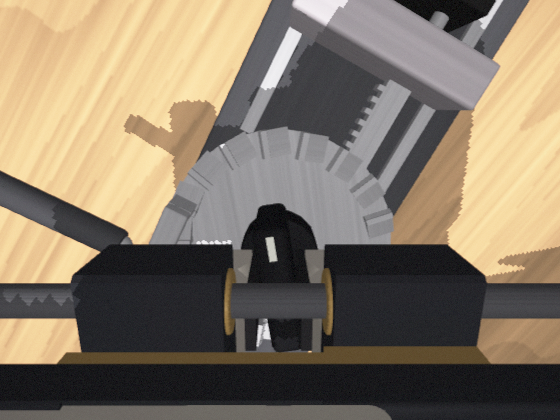

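```bash
python3 -c "
from h import *
t=arm.grab_frame('side');save(t,'s18.png',(270,180,350,260),7)
W=cloud(t);L=(W[...,:2]-OC)@RM*1000;Z=W[...,2]*1000
f=arm.grab_frame('wrist');s=arm.get_state();W=cloud(f,s);L=(W[...,:2]-OC)@RM*1000;Z=W[...,2]*1000
m=(Z>105)&(Z<116)&(np.hypot(L[...,0],L[...,1]-75)<32)
ys,xs=np.nonzero(m);print(xs.min(),xs.max(),ys.min(),ys.max())
for v in range(205,245,5):
  r=np.nonzero(m[v])[0]
  if len(r):print(v,L[v,r[0]].round(1),L[v,r[-1]].round(1))
for u,v in [(130,235),(128,242),(110,250),(75,240),(95,236),(200,225),(185,215)]:print(u,v,L[v,u].round(1),Z[v,u].round(1))
save(f,'w19.png',(60,180,340,360),2.8)
"
```

```text
234 323 223 351
225 [16.8 52.2] [10.7 48.5]
230 [20.3 55.5] [ 8.7 49.7]
235 [19.9 57.1] [ 7.4 51.3]
240 [18.9 59.1] [ 6.8 52.4]
130 235 [ 85.4 134.4] 0.0
128 242 [62.5 83.5] 107.2
110 250 [53.4 56.6] 165.4
75 240 [118.3 156. ] -0.3
95 236 [73.7 84.6] 111.8
200 225 [42.7 85.3] 50.9
185 215 [50.1 75.1] 74.2
```

View pics/s18.png

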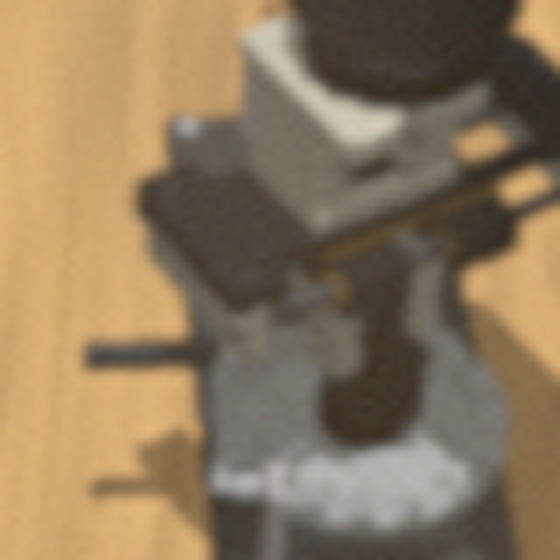

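View pics/w19.png

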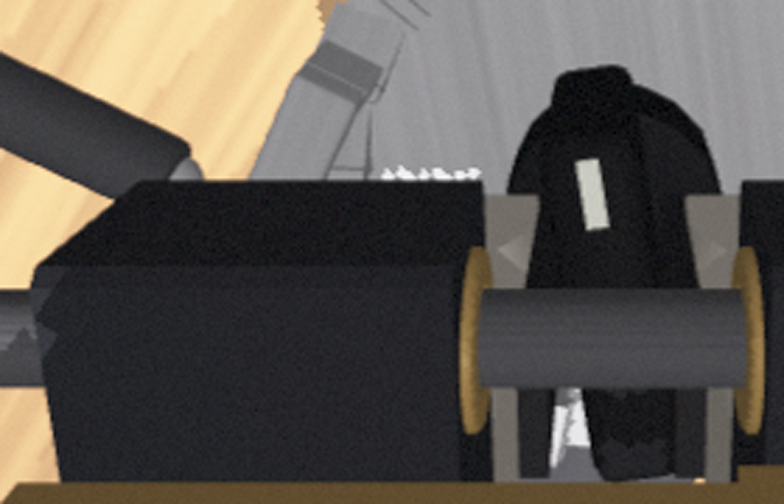

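```bash
python3 -c "
from h import *
t=arm.grab_frame('side')
W=cloud(t);L=(W[...,:2]-OC)@RM*1000;Z=W[...,2]*1000
for v in range(218,252,3):
  print(v,[(u,*L[v,u].round(0).astype(int),int(Z[v,u])) for u in range(284,330,4) if Z[v,u]==Z[v,u]])
"
```

```text
218 [(284, np.int64(101), np.int64(-78), 0), (288, np.int64(88), np.int64(-74), 3), (292, np.int64(74), np.int64(-78), 0), (296, np.int64(84), np.int64(117), 182), (300, np.int64(75), np.int64(136), 200), (304, np.int64(64), np.int64(134), 198), (308, np.int64(53), np.int64(137), 200), (312, np.int64(34), np.int64(86), 151), (316, np.int64(26), np.int64(104), 168), (320, np.int64(17), np.int64(116), 179), (324, np.int64(7), np.int64(120), 182), (328, np.int64(-6), np.int64(115), 177)]
221 [(284, np.int64(102), np.int64(-64), 0), (288, np.int64(89), np.int64(-62), 1), (292, np.int64(76), np.int64(-62), 1), (296, np.int64(82), np.int64(108), 162), (300, np.int64(74), np.int64(135), 187), (304, np.int64(65), np.int64(149), 201), (308, np.int64(54), np.int64(149), 200), (312, np.int64(14), np.int64(-32), 26), (316, np.int64(28), np.int64(120), 171), (320, np.int64(19), np.int64(130), 180), (324, np.int64(5), np.int64(117), 168), (328, np.int64(-7), np.int64(114), 164)]
224 [(284, np.int64(103), np.int64(-49), 1), (288, np.int64(90), np.int64(-48), 1), (292, np.int64(77), np.int64(-49), 0
[... 3952 characters left out ...]
), np.int64(129), 74), (312, np.int64(30), np.int64(104), 46), (316, np.int64(19), np.int64(112), 54), (320, np.int64(7), np.int64(110), 51), (324, np.int64(-5), np.int64(110), 51), (328, np.int64(-17), np.int64(109), 50)]
251 [(284, np.int64(110), np.int64(70), 0), (288, np.int64(98), np.int64(72), 2), (292, np.int64(85), np.int64(68), -2), (296, np.int64(73), np.int64(73), 2), (300, np.int64(63), np.int64(85), 15), (304, np.int64(57), np.int64(133), 66), (308, np.int64(46), np.int64(132), 64), (312, np.int64(32), np.int64(122), 53), (316, np.int64(22), np.int64(129), 60), (320, np.int64(9), np.int64(125), 55), (324, np.int64(-3), np.int64(123), 52), (328, np.int64(-13), np.int64(131), 60)]
```

No gripper part comes near the pawl (the box edges are at z ≥ 155), yet there is a 1.1 Nm twist. I'll release and inspect the knob, pawl, plate and carton.

```bash
python3 -m inch '1 0 0 0 0 0 0; 1 0 0 0 0 0 0'; python3 -c "
from h import *
s=arm.get_state();print(s['moment'],s['force'],s['width'])"; python3 -m inch '0.6 0 0 0 0 0 0; 0.6 0 0 0 0 0 0; 0.6 0 0 0 0 0 0; 0.5 0 0 -0.12 0 0 0; 0.5 -0.1 0 -0.27 0 0 0; 0.5 -0.2 0 -0.42 0 0 0; 0.5 -0.25 0 -0.45 0 0 0; 0.5 -0.25 0 -0.45 0 0 0' 20
python3 - <<'E'
from h import *
import pickle
s=arm.get_state();f=arm.grab_frame('wrist');save(f,'w20.png',(60,0,460,245),2);pickle.dump((f,s),open('w20.pkl','wb'));print(s['moment'],s['eef_pos'])
W=cloud(f,s)
L=(W[...,:2]-OC)@RM*1000;Z=W[...,2]*1000
m=(Z>105)&(Z<116)&(np.hypot(L[...,0],L[...,1]-75)<35)
print(cv2.minAreaRect(L[m].astype(np.float32)),m.sum())
m=(Z>95)&(Z<125)&(abs(L[...,0]-100)<15)&(abs(L[...,1]-85)<30)
print("handle",np.median(L[m],0),np.percentile(Z[m],90))
t=arm.grab_frame('side');save(t,'s20.png',(270,180,350,260),7)
E
```

```text
t: 25.7
eef_pos: [0.4599, 0.1122, 0.0897]
ee_rot: [-3.139, -0.001, -0.971]
force: [-0.2, 2.5, 6.7]
width: 0.0153
[0.58033549 0.04002043 1.07055164] [-0.15282962  2.53512927  6.66504099] 0.015305569326998536
t: 26.5
eef_pos: [0.4167, 0.1757, 0.2264]
ee_rot: [-3.136, 0.001, -0.973]
force: [-0.2, -0.0, -0.4]
width: 0.0436
[-0.0244829   0.08899063  0.03326591] [0.41672588 0.17565918 0.22635209]
((-0.4298124313354492, 73.93389892578125), (13.983504295349121, 55.78691482543945), 37.4387321472168) 1612
handle [99.97653329 86.07641844] 112.20675254662369
```

View pics/w20.png

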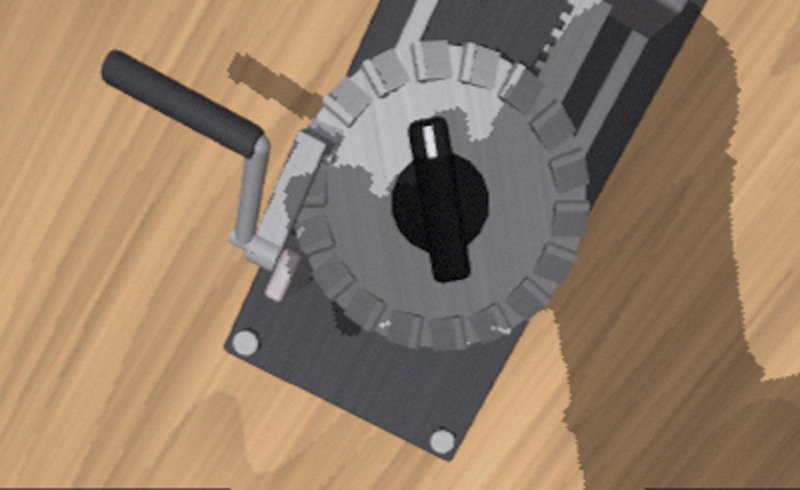

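View pics/s20.png

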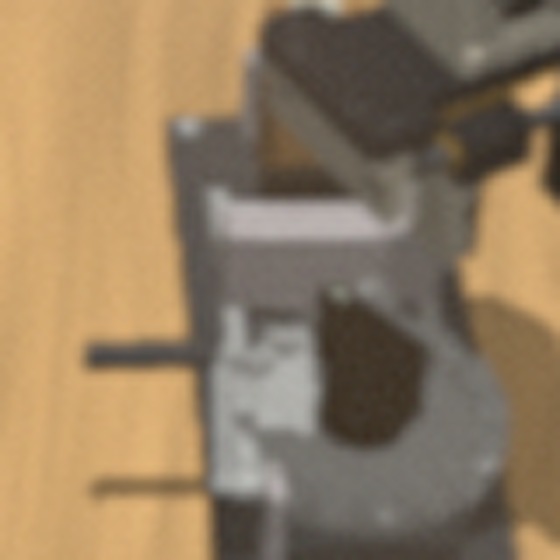

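The knob is at 0.917, and earlier it was at 0.568. Those are the same tooth phase, so on release the wheel rolls back down the slope with the pawl riding at about 0.1 rad. It is therefore not blocked: the last part of each tooth just needs more torque than the skewed grip could give. I'll regrip in line with 60 N and turn past click 3.

```bash
python3 -c "
from h import *
rows(cl(0,74,84),YAW-.917)"
```

```text
p [0.4161 0.1737 0.2233] yaw -0.974 -> sh [ 0.247 -0.005  0.464] turn [ 0.     0.    -0.167]
```

```bash
python3 -m inch '0.6 0.12 -0.003 0.05 0 0 -0.1; 0.6 0.247 -0.005 0.15 0 0 -0.167; 0.6 0.247 -0.005 0.28 0 0 -0.167; 0.6 0.247 -0.005 0.35 0 0 -0.167; 0.6 0.247 -0.005 0.45 0 0 -0.167; 0.6 0.247 -0.005 0.464 0 0 -0.167; 1 0.247 -0.005 0.464 0 0 -0.167; 1 0.247 -0.005 0.464 0 0 -0.167; 1 0.247 -0.005 0.464 0 0 -0.167; 1 0.247 -0.005 0.464 0 0 -0.167' 60; for i in 1; do python3 -c "
from h import *
s=arm.get_state();print(s['moment'],s['width'],YAW-s['ee_rot'][2])"; done; python3 -m inch '1 0 0 0 0 0 0.04; 1 0 0 0 0 0 0.08; 1 0 0 0 0 0 0.1; 1 0 0 0 0 0 0.1'; python3 -c "
from h import *
s=arm.get_state();print(s['moment'],s['width'],YAW-s['ee_rot'][2])"; python3 -m inch '1 0 0 0 0 0 0.03; 1 0 0 0 0 0 0.07; 1 0 0 0 0 0 0.07'; python3 -c "
from h import *
s=arm.get_state();print(s['moment'],s['width'],YAW-s['ee_rot'][2])
f=arm.grab_frame('wrist');save(f,'w21.png')
W=cloud(f,s)
L=(W[...,:2]-OC)@RM*1000;Z=W[...,2]*1000
m=(Z>95)&(Z<125)&(abs(L[...,0]-100)<15)&(abs(L[...,1]-85)<30)
print('handle',np.median(L[m],0),np.percentile(Z[m],90))"
```

```text
t: 27.6
eef_pos: [0.4593, 0.1128, 0.0854]
ee_rot: [-3.142, -0.0, -0.8]
force: [-1.1, -3.5, 4.3]
width: 0.0137
[-1.19259089  0.85061747  0.05073308] 0.013720960425068481 0.9180017033786282
t: 28.0
eef_pos: [0.4592, 0.1128, 0.0854]
ee_rot: [-3.142, -0.0, -0.905]
force: [-2.5, -3.4, 7.7]
width: 0.0135
[-1.3797999   1.2844135   0.01904205] 0.01351909334384391 1.0233290582627252
t: 28.3
eef_pos: [0.4591, 0.1128, 0.0854]
ee_rot: [-3.142, -0.0, -0.979]
force: [-3.3, -3.9, 6.7]
width: 0.0133
[-1.35244341  1.37344632 -0.0091918 ] 0.01334134370343832 1.0974252468761807
handle [99.03054052 79.48999972] 107.9282929064079
```

View pics/w21.png

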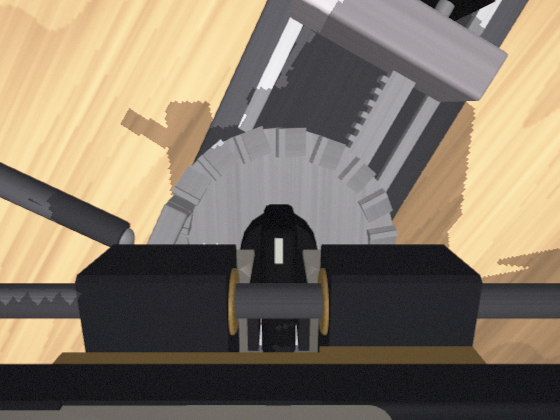

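The knob passed click 3 cleanly: the pawl handle dropped to z 107.9 and there is no torque. I'll continue in small steps to click 4.

```bash
cat > r.py <<'E'
from h import *
s=arm.get_state();print("M",s['moment'].round(2),"F",s['force'].round(1),s['width'].round(4),"knob",YAW-s['ee_rot'][2])
E
python3 -m inch '1 0 0 0 0 0 0.04; 1 0 0 0 0 0 0.08; 1 0 0 0 0 0 0.1; 1 0 0 0 0 0 0.1' |tail -1; python3 r.py; python3 -m inch '1 0 0 0 0 0 0.04; 1 0 0 0 0 0 0.08; 1 0 0 0 0 0 0.1; 1 0 0 0 0 0 0.1' |tail -1; python3 r.py
```

```text
width: 0.0136
width: 0.0136Traceback (most recent call last):
  File "r.py", line 2, in <module>
    s=arm.get_state();print("M",s['moment'].round(2),"F",s['force'].round(1),s['width'].round(4),"knob",YAW-s['ee_rot'][2])
                                                                             ^^^^^^^^^^^^^^^^
AttributeError: 'float' object has no attribute 'round'
Traceback (most recent call last):
  File "r.py", line 2, in <module>
    s=arm.get_state();print("M",s['moment'].round(2),"F",s['force'].round(1),s['width'].round(4),"knob",YAW-s['ee_rot'][2])
                                                                             ^^^^^^^^^^^^^^^^
AttributeError: 'float' object has no attribute 'round'
```

```bash
sed -i "s/s\['width'\].round(4)/s['width']/" r.py; python3 r.py; python3 -m inch '1 0 0 0 0 0 0.04; 1 0 0 0 0 0 0.07; 1 0 0 0 0 0 0.07' |tail -1; python3 r.py; python3 -c "
from h import *
s=arm.get_state();f=arm.grab_frame('wrist');save(f,'w22.png')
W=cloud(f,s)
L=(W[...,:2]-OC)@RM*1000;Z=W[...,2]*1000
m=(Z>95)&(Z<125)&(abs(L[...,0]-100)<15)&(abs(L[...,1]-85)<30)
print('handle',np.median(L[m],0),np.percentile(Z[m],90))"
```

```text
M [-1.15  1.71  0.89] F [-4.4 -2.7  7.6] 0.01363065630125773 knob 1.3044826738410151
width: 0.014
M [-1.02  1.92  1.67] F [-5.5 -3.8  7.9] 0.014027406237146621 knob 1.376512661821364
handle [97.53253474 81.92522185] 111.8081821761845
```

View pics/w22.png

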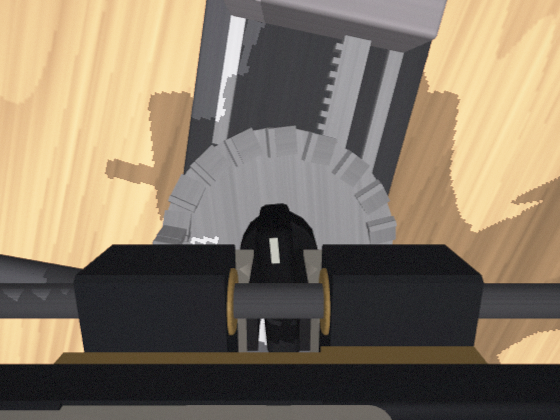

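The torque climbs linearly from about 1.22 rad, the same tooth phase as before, so the pawl binds on the tooth flank under load. Releasing the load freed it last time. I'll back off the twist and then go forward again gently.

```bash
python3 -m inch '1 0 0 0 0 0 -0.05; 1 0 0 0 0 0 -0.1; 1 0 0 0 0 0 -0.15; 1 0 0 0 0 0 -0.17; 1 0 0 0 0 0 -0.17' |tail -1; python3 r.py; python3 -m inch '1 0 0 0 0 0 0.03; 1 0 0 0 0 0 0.06; 1 0 0 0 0 0 0.08; 1 0 0 0 0 0 0.08' |tail -1; python3 r.py; python3 -m inch '1 0 0 0 0 0 0.02; 1 0 0 0 0 0 0.04; 1 0 0 0 0 0 0.04' |tail -1; python3 r.py
```

```text
width: 0.0137
M [-1.37  1.51  0.06] F [-3.6 -4.1  7.6] 0.013660282084343837 knob 1.1999421971905626
width: 0.0137
M [-1.24  1.71  0.5 ] F [-2.9 -3.   7.2] 0.013676735229990931 knob 1.2843830086416523
width: 0.0137
M [-1.13  1.86  1.14] F [-4.7 -2.6  8. ] 0.013699703040394027 knob 1.324818094288128
```

It still binds, so I'll open, let the wheel and pawl settle, and regrip in place.

```bash
python3 -m inch '0.6 0 0 0 0 0 0; 0.6 0 0 0 0 0 0; 0.6 0 0 0 0 0 -0.03; 0.6 0 0 0 0 0 -0.057; 0.6 0 0 0 0 0 -0.057' |tail -1; python3 -c "
from h import *
s=arm.get_state();f=arm.grab_frame('wrist');save(f,'w23.png')
W=cloud(f,s)
L=(W[...,:2]-OC)@RM*1000;Z=W[...,2]*1000
m=(Z>95)&(Z<125)&(abs(L[...,0]-100)<15)&(abs(L[...,1]-85)<30)
print('handle',np.median(L[m],0),np.percentile(Z[m],90))"; python3 r.py
```

```text
width: 0.0349
handle [97.63658611 81.17744425] 110.41897584548295
M [ 0.01  0.15 -0.02] F [-1.  -0.2 -0.4] 0.03465044500683646 knob 1.2672914373019593
```

View pics/w23.png

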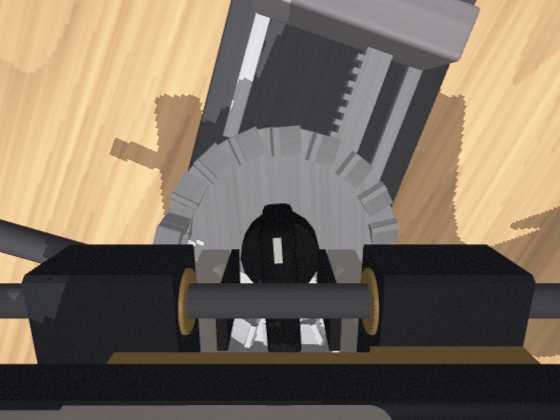

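```bash
python3 -m inch '1 0 0 0 0 0 0; 1 0 0 0 0 0 0; 1 0 0 0 0 0 0; 1 0 0 0 0 0 0' |tail -1; python3 r.py;  python3 -m inch '1 0 0 0 0 0 0.03; 1 0 0 0 0 0 0.06; 1 0 0 0 0 0 0.08; 1 0 0 0 0 0 0.08' |tail -1; python3 r.py
```

```text
width: 0.0135
M [0.18 1.29 0.11] F [-3.2 -0.4  2.4] 0.013476315693883686 knob 1.2673210197685774
width: 0.0142
M [0.61 2.04 1.01] F [-5.1  1.5  3.9] 0.01421233307152167 knob 1.350217687342571
```

```bash
python3 -m inch '0.6 0 0 0 0 0 0; 0.6 0 0 0 0 0 0; 0.6 0 0 0 0 0 0; 0.5 0 0 -0.12 0 0 0; 0.5 -0.1 0 -0.27 0 0 0; 0.5 -0.2 0 -0.42 0 0 0; 0.5 -0.25 0 -0.45 0 0 0; 0.5 -0.25 0 -0.45 0 0 0' | head -1
python3 - <<'E'
from h import *
import pickle
s=arm.get_state();f=arm.grab_frame('wrist');save(f,'w24.png',(60,0,460,245),2)
W=cloud(f,s)
L=(W[...,:2]-OC)@RM*1000;Z=W[...,2]*1000
m=(Z>105)&(Z<116)&(np.hypot(L[...,0],L[...,1]-75)<35)
v=L[m]-L[m].mean(0);ev=np.linalg.svd(v,full_matrices=False)[2][0];k=-np.arctan2(ev[1],ev[0])%np.pi
print(cv2.minAreaRect(L[m].astype(np.float32)),m.sum(),"knob",k)
m=(Z>95)&(Z<125)&(abs(L[...,0]-100)<15)&(abs(L[...,1]-85)<30)
print("handle",np.median(L[m],0),np.percentile(Z[m],90))
rows(cl(0,74,84),YAW-k)
E
```

```text
t: 32.85
((-0.49201488494873047, 74.00642395019531), (14.041275978088379, 55.88211441040039), 21.040756225585938) 1671 knob 1.2030401823484076
handle [100.01937566  84.45514599] 110.69571010785552
p [0.4349 0.1853 0.2205] yaw -1.231 -> sh [0.254 0.006 0.455] turn [-0.003  0.001 -0.14 ]
```

View pics/w24.png

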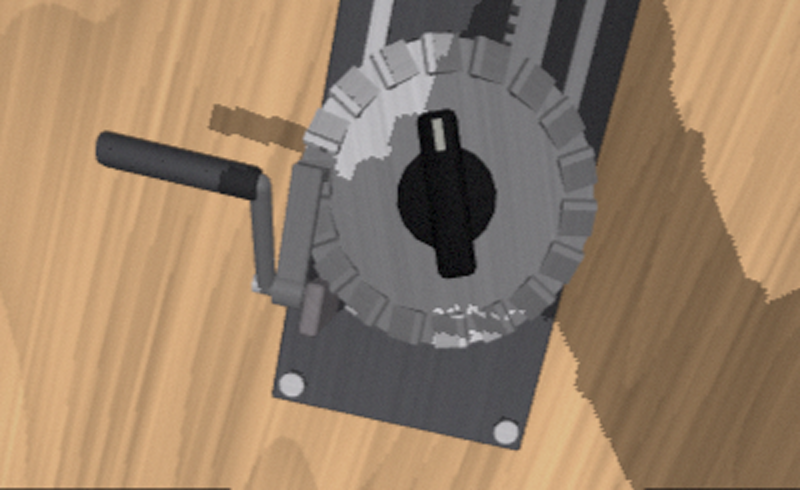

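```bash
python3 -m inch '0.6 0.12 0.003 0.05 0 0 -0.1; 0.6 0.254 0.006 0.15 0 0 -0.14; 0.6 0.254 0.006 0.28 0 0 -0.14; 0.6 0.254 0.006 0.35 0 0 -0.14; 0.6 0.254 0.006 0.445 0 0 -0.14; 0.6 0.254 0.006 0.455 0 0 -0.14; 1 0.254 0.006 0.455 0 0 -0.14; 1 0.254 0.006 0.455 0 0 -0.14; 1 0.254 0.006 0.455 0 0 -0.14; 1 0.254 0.006 0.455 0 0 -0.14' 60 | head -2; python3 r.py; python3 -m inch '1 0 0 0 0 0 0.04; 1 0 0 0 0 0 0.08; 1 0 0 0 0 0 0.1; 1 0 0 0 0 0 0.1'|tail -1; python3 r.py; python3 -m inch '1 0 0 0 0 0 0.03; 1 0 0 0 0 0 0.05; 1 0 0 0 0 0 0.05'|tail -1; python3 r.py
```

```text
t: 33.9
eef_pos: [0.4593, 0.1122, 0.0841]
M [-0.01 -0.6   0.02] F [ 2.5 -0.2  0.8] 0.013786736317657117 knob 1.2036116278210138
width: 0.0137
M [0.37 0.07 0.98] F [0.5 0.9 6.9] 0.013749432534194002 knob 1.307000917431938
width: 0.0138
M [0.49 0.25 1.55] F [-0.2  1.   7. ] 0.013764835835844366 knob 1.3580550647873335
```

Torque again rises from about 1.22 rad. I'll take an enlarged look at the pawl tip and plate under load before choosing a remedy.

```bash
python3 -c "
from h import *
f=arm.grab_frame('wrist');save(f,'w25.png',(60,120,320,260),3)
t=arm.grab_frame('top');save(t,'t25.png',(240,200,360,280),6)
"
```

```text
(no output)
```

View pics/w25.png

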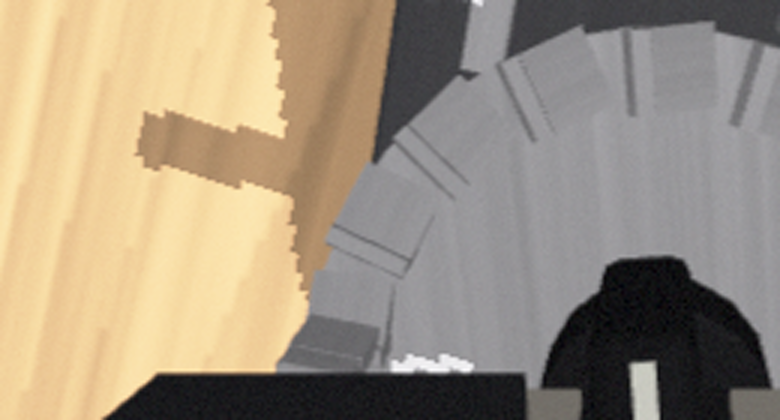

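View pics/t25.png

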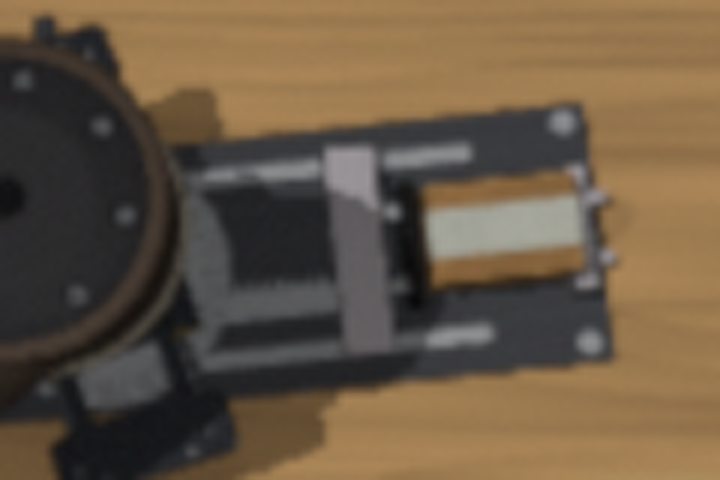

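```bash
python3 -m inch '1 0 0 0 0 0 -0.05; 1 0 0 0 0 0 -0.1; 1 0 0 0 0 0 -0.115; 1 0 0 0 0 0 -0.115; 1 0 0 0 0 0 -0.115; 1 0 0 0 0 0 -0.115; 1 0 0 0 0 0 -0.115; 1 0 0 0 0 0 -0.115' |tail -1; python3 r.py; python3 -m inch '1 0 0 0 0 0 0.01; 1 0 0 0 0 0 0.02; 1 0 0 0 0 0 0.03; 1 0 0 0 0 0 0.04;  1 0 0 0 0 0 0.05; 1 0 0 0 0 0 0.06; 1 0 0 0 0 0 0.07; 1 0 0 0 0 0 0.08' |tail -1; python3 r.py
```

```text
width: 0.0134
M [ 0.2  -0.14  0.09] F [2.1 0.7 7. ] 0.013408892059733932 knob 1.2397205913455416
width: 0.014
M [0.49 0.17 1.18] F [1.3 1.6 6.4] 0.013992867137891028 knob 1.321933628581128
```

```bash
python3 -m inch '1 0 0 0 0 0 -0.08; 1 0 0 0 0 0 -0.16; 1 0 0 0 0 0 -0.2; 1 0 0 0 0 0 -0.2; 1 0 0 0 0 0 -0.2' |tail -1; python3 r.py; python3 -m inch '1 0 0 0 0 0 0.14; 1 0 0 0 0 0 0.28; 1 0 0 0 0 0 0.33; 1 0 0 0 0 0 0.33; 1 0 0 0 0 0 0.33'; python3 r.py; python3 -c "
from h import *
f=arm.grab_frame('wrist');save(f,'w26.png')
t=arm.grab_frame('side');save(t,'s26.png',(270,180,350,260),7)
"
```

```text
width: 0.0136
M [ 0.23 -0.36  0.03] F [2.3 1.5 6.3] 0.013649605671714414 knob 1.113985405699824
t: 37.3
eef_pos: [0.4591, 0.1123, 0.0841]
ee_rot: [-3.139, 0.0, -1.338]
force: [-1.5, 2.2, 7.5]
width: 0.0151
M [0.69 0.46 1.97] F [-1.5  2.2  7.5] 0.015145437076883277 knob 1.4560315896951366
```

View pics/w26.png

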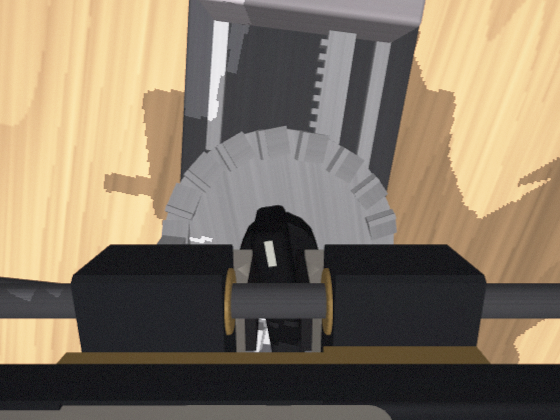

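View pics/s26.png

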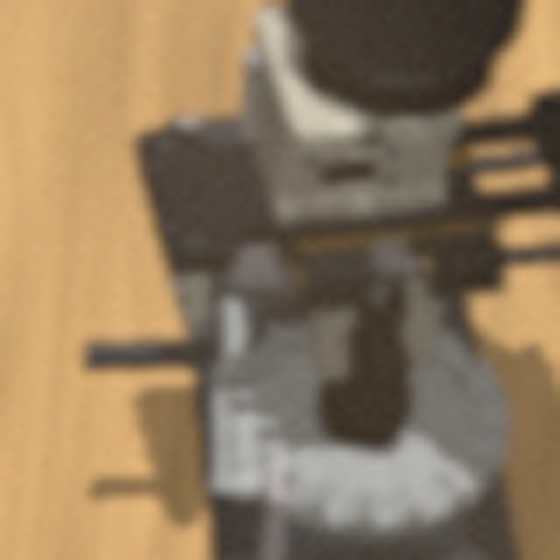

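```bash
python3 -m inch '1 0 0 0 0 0 0; 1 0 0 0 0 0 0; 1 0 0 0 0 0 0; 1 0 0 0 0 0 0; 1 0 0 0 0 0 0; 1 0 0 0 0 0 0' |tail -1; python3 r.py;  python3 -m inch '1 0 0 0 0 0 0.02; 1 0 0 0 0 0 0.04; 1 0 0 0 0 0 0.04; 1 0 0 0 0 0 0.04' |tail -1; python3 r.py
python3 - <<'E'
from h import *
s=arm.get_state();f=arm.grab_frame('wrist');W=cloud(f,s);L=(W[...,:2]-OC)@RM*1000;Z=W[...,2]*1000
im=cv2.cvtColor(f['img'],cv2.COLOR_RGB2HSV)
m=((im[...,2]>140)&(im[...,1]<50)).astype(np.uint8); m[:235]=0;m[275:]=0;m[:,:255]=0;m[:,290:]=0
ys,xs=np.nonzero(m);P=L[ys,xs];P=P[np.isfinite(P).all(1)];v=P-P.mean(0);ev=np.linalg.svd(v,full_matrices=False)[2][0];print("mark",P.mean(0),"angle",-np.arctan2(ev[1],ev[0])%np.pi,"from centre",-np.arctan2(P.mean(0)[1]-74,P.mean(0)[0]+.5)%np.pi,len(P))
m=(Z>30)&(Z<75)&(abs(L[...,0])<40)&(L[...,1]<-10)&(L[...,1]>-60);print("jaw back y",np.percentile(L[m][:,1],[50,98]))
E
```

```text
width: 0.0156
M [0.7  0.48 1.86] F [-0.4  1.6  7.3] 0.015616338815541182 knob 1.4559089321301624
width: 0.0158
M [ 0.01 -0.03  1.94] F [ 0.5 -0.4  6.7] 0.01583608673587137 knob 1.4976867645331722
mark [ 5.02994804 54.64531619] angle 1.2987047917979904 from centre 1.2924948345862197 203
jaw back y [-38.92531901 -13.26427673]
```

The bar mark shows the knob at about 1.295 under load, so it is creeping forward. The tool angle stays below 1.55, which is safe for the plate, so I'll keep pushing and holding.

```bash
cat > k.py <<'E'
from h import *
s=arm.get_state();f=arm.grab_frame('wrist');W=cloud(f,s);L=(W[...,:2]-OC)@RM*1000;Z=W[...,2]*1000
im=cv2.cvtColor(f['img'],cv2.COLOR_RGB2HSV)
m=((im[...,2]>140)&(im[...,1]<50)).astype(np.uint8); m[:235]=0;m[275:]=0;m[:,:255]=0;m[:,290:]=0
ys,xs=np.nonzero(m);P=L[ys,xs];P=P[np.isfinite(P).all(1)];v=P-P.mean(0);ev=np.linalg.svd(v,full_matrices=False)[2][0];print("markangle",-np.arctan2(ev[1],ev[0])%np.pi,"from centre",-np.arctan2(P.mean(0)[1]-74,P.mean(0)[0]+.5)%np.pi,len(P))
E
python3 -m inch '1 0 0 0 0 0 0.02; 1 0 0 0 0 0 0.04; 1 0 0 0 0 0 0.04; 1 0 0 0 0 0 0.04; 1 0 0 0 0 0 0.04; 1 0 0 0 0 0 0.04; 1 0 0 0 0 0 0.04; 1 0 0 0 0 0 0.04; 1 0 0 0 0 0 0.04; 1 0 0 0 0 0 0.04' |tail -1; python3 r.py; python3 k.py
```

```text
width: 0.0164
M [0.05 0.08 2.4 ] F [0.2 0.7 7.5] 0.016437061389225006 knob 1.538661347182611
markangle 1.3045561758442634 from centre 1.2987573492870863 205
```

The bar only yields to about 1.30. I'll unload exactly to the bar's own angle while still holding it, let the pawl pop up onto the slope, then go on.

```bash
python3 -m inch '1 0 0 0 0 0 -0.08; 1 0 0 0 0 0 -0.16; 1 0 0 0 0 0 -0.22; 1 0 0 0 0 0 -0.22; 1 0 0 0 0 0 -0.22; 1 0 0 0 0 0 -0.22; 1 0 0 0 0 0 -0.22' |tail -1; python3 r.py; python3 k.py; python3 -m inch '1 0 0 0 0 0 0.02; 1 0 0 0 0 0 0.04; 1 0 0 0 0 0 0.06; 1 0 0 0 0 0 0.06' |tail -1; python3 r.py; python3 k.py
```

```text
width: 0.0135
M [-0.28 -0.52  0.33] F [ 1.8 -1.6  5.9] 0.013528180474064948 knob 1.3125733862535194
markangle 1.2639954180366342 from centre 1.2704549597962305 201
width: 0.0143
M [-0.05 -0.29  1.05] F [ 1.4 -0.8  6.2] 0.014281812604817389 knob 1.3746845107304746
markangle 1.2948102785713556 from centre 1.2834986202108907 199
```

```bash
date; ls -l --time-sort --time-style=+%T pics/side0.png pics/w24.png; python3 r.py
```

```text
Sat Dec  5 23:08:47 UTC 2026
M [-0.1  -0.28  1.03] F [ 1.3 -1.   7.2] 0.014441747741084664 knob 1.374083046564821ls: unrecognized option '--time-sort'
Try 'ls --help' for more information.
```

I'll try to mimic the release without losing the angle: bring the tool back near the bar's angle, loosen the grip to 8 N so the jam relaxes while the plate spring is still held, then squeeze and turn on.

```bash
ls -l --time-style=+%T pics/side0.png | cut -c20-; python3 -m inch '1 0 0 0 0 0 0.1; 1 0 0 0 0 0 0.15; 1 0 0 0 0 0 0.15; 1 0 0 0 0 0 0.15; 1 0 0 0 0 0 0.02; 1 0 0 0 0 0 -0.07; 1 0 0 0 0 0 -0.07' |tail -1; python3 r.py; python3 -m inch '1 0 0 0 0 0 0; 1 0 0 0 0 0 -0.01; 1 0 0 0 0 0 -0.01; 1 0 0 0 0 0 -0.01' 8 |tail -1; python3 r.py; python3 k.py; python3 -m inch '1 0 0 0 0 0 0; 1 0 0 0 0 0 0; 1 0 0 0 0 0 0.03; 1 0 0 0 0 0 0.06; 1 0 0 0 0 0 0.09; 1 0 0 0 0 0 0.09' 60 |tail -1; python3 r.py; python3 k.py
```

```text
agent 352780 22:45:59 pics/side0.png
width: 0.0143
M [-0.13 -0.44 -1.46] F [2.5 0.1 6.8] 0.014300813997094321 knob 1.3027326380840756
width: 0.0159
M [-0.06 -0.4  -0.25] F [ 1.1 -0.4  5.6] 0.015908328186730512 knob 1.2929432319332754
markangle 1.4219916853433259 from centre 1.4097206135567601 196
width: 0.0139
M [ 0.6   0.15 -0.16] F [-0.7  2.3  6.5] 0.01387045596595561 knob 1.3881160245024078
markangle 1.389275711492535 from centre 1.4131827448387657 199
```

The harder push got past the tooth. Backing the tool off now meets reverse torque (−1.46 Nm) with the bar at about 1.41, so the pawl holds at click 4. I'll release, lift and check.

```bash
python3 -m inch '0.6 0 0 0 0 0 0; 0.6 0 0 0 0 0 0; 0.6 0 0 0 0 0 0; 0.5 0 0 -0.12 0 0 0; 0.5 -0.1 0 -0.27 0 0 0; 0.5 -0.2 0 -0.42 0 0 0; 0.5 -0.35 0 -0.5 0 0 0; 0.5 -0.45 0 -0.5 0 0 0; 0.5 -0.45 0 -0.5 0 0 0' | head -2
python3 - <<'E'
from h import *
s=arm.get_state();f=arm.grab_frame('wrist');save(f,'w30.png')
W=cloud(f,s)
L=(W[...,:2]-OC)@RM*1000;Z=W[...,2]*1000
m=(Z>105)&(Z<116)&(np.hypot(L[...,0],L[...,1]-75)<35)
v=L[m]-L[m].mean(0);ev=np.linalg.svd(v,full_matrices=False)[2][0];print("knob",-np.arctan2(ev[1],ev[0])%np.pi,m.sum())
m=(Z>90)&(Z<125)&(abs(L[...,0]-100)<15)&(abs(L[...,1]-85)<30)
print("handle",np.median(L[m],0),np.percentile(Z[m],90))
m=(Z>100)&(Z<115)&(L[...,1]<-50)&(abs(L[...,0])<50)
if m.sum():print("carton",cv2.minAreaRect(L[m].astype(np.float32)),m.sum(),np.median(Z[m]))
t=arm.grab_frame('side');save(t,'s30.png',(250,160,370,280),5)
t=arm.grab_frame('top');save(t,'t30.png',(205,185,445,295),3.3)
E
```

```text
t: 43.4
eef_pos: [0.4175, 0.2438, 0.2341]
knob 1.4256077277159418 1026
handle [90.29508636 87.34202869] 105.1438976948716
```

View pics/w30.png

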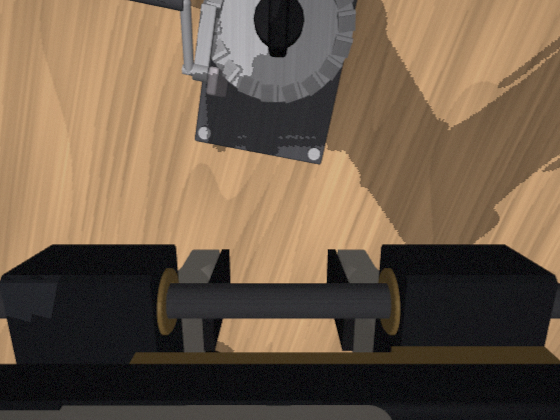

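View pics/t30.png

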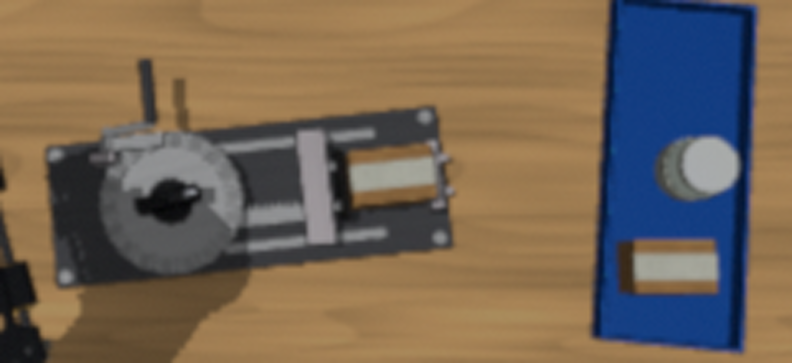

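The top view shows the carton at (393,175) clamped against the stop, the plate at (345,180), and the pawl handle at (147,90) on the wheel side. One better wrist look will confirm the knob, pawl and carton.

```bash
python3 -m inch '0.5 0.05 0 -0.15 0 0 0; 0.5 0.12 0 -0.3 0 0 0; 0.5 0.12 0 -0.4 0 0 0; 0.5 0.12 0 -0.4 0 0 0; 0.5 0.12 0 -0.4 0 0 0' | head -2
python3 - <<'E'
from h import *
s=arm.get_state();f=arm.grab_frame('wrist');save(f,'w31.png')
W=cloud(f,s)
L=(W[...,:2]-OC)@RM*1000;Z=W[...,2]*1000
m=(Z>105)&(Z<116)&(np.hypot(L[...,0],L[...,1]-75)<35)
v=L[m]-L[m].mean(0);ev=np.linalg.svd(v,full_matrices=False)[2][0];print("knob",-np.arctan2(ev[1],ev[0])%np.pi,cv2.minAreaRect(L[m].astype(np.float32)),m.sum())
m=(Z>90)&(Z<125)&(abs(L[...,0]-100)<15)&(abs(L[...,1]-85)<30)
print("handle",np.median(L[m],0),np.percentile(Z[m],[50,90]))
m=(Z>100)&(Z<115)&(L[...,1]<-50)&(abs(L[...,0])<50)
if m.sum():print("carton",cv2.minAreaRect(L[m].astype(np.float32)),m.sum(),np.median(Z[m]))
m=(Z>55)&(Z<68)&(L[...,1]<-140)&(abs(L[...,0])<40);print("stop",np.percentile(L[m][:,1],[2,98]) if m.sum() else None)
print(s['force'])
E
```

```text
t: 44.05
eef_pos: [0.4288, 0.205, 0.3527]
knob 1.4179764852992571 ((-0.46653294563293457, 74.08563995361328), (13.929891586303711, 55.868770599365234), 8.4664888381958) 792
handle [99.94334389 82.21186284] [105.99412617 107.63894827]
stop None
[ 0.48276436  0.48721157 -0.68331362]
```

View pics/w31.png

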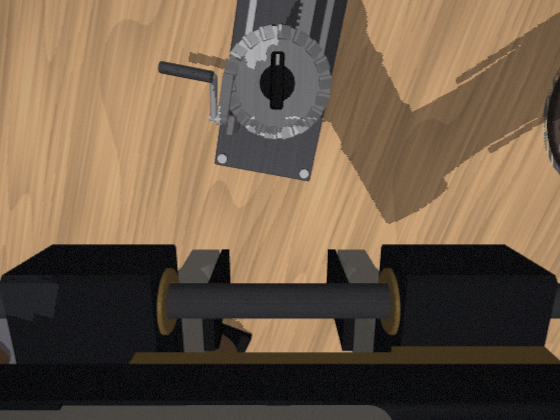

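Run:
```python
from h import *
f=arm.grab_frame('top');W=cloud(f);L=(W[...,:2]-OC)@RM*1000;Z=W[...,2]*1000
m=(Z>90)&(Z<120)&(L[...,1]<-60)&(L[...,1]>-170)&(abs(L[...,0])<50)
print("carton",cv2.minAreaRect(L[m].astype(np.float32)),m.sum(),np.median(Z[m]),"planefit",np.linalg.lstsq(np.c_[L[m],np.ones(m.sum())],Z[m],rcond=None)[0])
m=(Z>50)&(Z<75)&(L[...,1]<-140)&(L[...,1]>-175)&(abs(L[...,0])<40);print("stop",np.percentile(L[m][:,1],[2,50,98]),m.sum())
s=arm.get_state();print(s['t'],s['qd'].round(3))
```

```text
carton ((-1.8168659210205078, -114.31509399414062), (70.27222442626953, 46.09426498413086), 89.7514877319336) 435 106.59189865869823 planefit [ 1.33399105e-02 -5.57401212e-03  1.05908659e+02]
stop [-161.37284567 -157.60475646 -149.73840056] 54
44.15 [ 0.008  0.005 -0.002  0.004  0.001 -0.001]
```

The carton is at (−2, −114) mm in the clamp frame, against the nominal (0, −115). It is square to 0.25°, upright, and flush with the stop. The pawl is down, so I'm handing in.

```bash
python3 -c "
from station import arm
print(arm.job_done())"
```

```text
the job is handed in; nothing more can be done
None
```

I finished every step and handed the job in at about 44 s of the 72 s. `arm.job_done()` gives no verdict.

**What I did:** I swung the pawl over, turned the knob back from about 2.21 to 0.42 rad, and laid the pawl down again. I then stood the tall carton in the bay, let go of it, and turned the knob forward to click 4.

**Last checks:**

| Item | Measured |
|---|---|
| Knob | about 1.42 rad, just past click 4 (1.396) |
| Jaw travel, worked out from the knob | about 28.5 mm (allowed 25–34) |
| Plate press, worked out from the knob | about 4.5 mm (allowed 1.5–9) |
| Pawl | down: handle top 107.6 mm high; it resisted turning back (−1.46 Nm) |
| Carton in the bay frame | x −2 mm, y +1 mm |
| Carton angle | square to about 0.25°, upright |
| Robot | clear of everything, hardly any force on the tool |

**What went wrong or disagreed:**
- **Turning forward took too much force.** It should need under 0.15 Nm, but the pawl bound partway up the teeth. At first the knob bar slipped in a 15 N grip. I had to regrip several times at up to 60 N, and the last tooth only gave way at around 2.4 Nm or a little more. I kept the tool no further than about 1.54 rad so the plate could not bottom, but I could not measure the plate directly. I did not find out why it bound.
- **The clamp frame was off by about 8 mm.** Its position from the base plate corners disagreed in y with the knob, handle and end stop, so I used those instead.
- **Bystanders were only checked by eye.** The short carton and jar look unmoved in the last top view. I made no final check of the scanner or tape stand, but the arm stayed clear of both.

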